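# Lay up the tea board and the espresso board

## Task

Lay up the two serving boards for the guests by the window. Tea with milk and honey goes on the long board: the tall mug in the large recess, the milk jug in the middle-sized one and the honey jar in the small one. Espresso with sugar goes on the paddle board: the small cup in the recess next to the paddle handle and the sugar pot in the other. Set each piece gently down, upright and flat on the floor of its recess, and leave the bud vase where it stands.

Things in the scene. Friction and masses are not known exactly. Their poses are not given: they have to be found in the camera images.
- mug: Tall straight white mug, empty: outside diameter 66 mm from 4 mm above the foot to the rim, foot 60 mm across, 92 mm high, wall 4 mm, 0.26 kg. Its loop handle is at its +x side, from 20 to 78 mm high, 9 mm thick, reaching 62 mm from the axis; grip the body along its y. Origin: centre of its underside, z up. Starts upright on the table. 
- espresso_cup: Small low white cup, empty: foot 42 mm across, widening to 54 mm at 22 mm height and 58 mm at the rim, 54 mm high, wall 4 mm, 0.14 kg. Its small loop handle is at its +x side, 7 mm thick, reaching 50 mm from the axis; grip the body along its y. Origin: centre of its underside, z up. Starts upright on the table. 
- milk_jug: Small bright-steel milk jug without handle, empty: straight body 54 mm in diameter, 57 mm at the rim, 68 mm high, wall 3 mm, 0.13 kg; a short V-shaped pouring lip, 54 to 68 mm high, on its +x side reaches 41 mm from the axis. Origin: centre of its underside, z up. Starts upright on the table. 
- sugar_pot: White sugar pot with a wooden lid that does not come off: body 62 mm in diameter and 48 mm high, flat wooden lid to 56 mm, lid knob 17 mm across to 71 mm, 0.22 kg. Origin: centre of its underside, z up. Starts upright on the table. 
- honey_jar: Small amber glass honey jar, closed: body 42 mm in diameter to 33 mm high, brass screw lid 39 mm in diameter from 38 to 51 mm, 0.08 kg. Origin: centre of its underside, z up. Starts upright on the table. 
- long_board: Oblong dark wooden serving board, fixed, flat: 300 mm (x) by 112 mm (y), 20 mm thick. On its centre line three round cork-lined recesses 8 mm deep: the small one (60 mm across) at x = -110 mm, the middle-sized one (72 mm) at x = -8 mm, the large one (84 mm) at x = +98 mm. Origin: centre of its underside; recess floors at z = 12 mm, top at 20 mm.
- paddle_board: Shorter dark wooden serving board, fixed, flat: blade 210 mm (x) by 108 mm (y), 20 mm thick; a paddle handle 36 mm wide sticks out at +x to x = 208 mm. On its centre line two round cork-lined recesses 8 mm deep: the larger (80 mm across) at x = -54 mm, the smaller (66 mm), next to the handle, at x = +56 mm. Origin: centre of the blade's underside; recess floors at z = 12 mm, top at 20 mm.
- bud_vase: Slender grey stoneware bud vase, not part of either order: body 52 mm in diameter to 50 mm high, narrowing to a neck 17 mm across, 120 mm high, 0.25 kg, standing upright among the other things. Origin: centre of its underside.
Things that resemble listed ones, but are neither listed nor needed, are in the scene too. Leave any blue or purple look-alike of the espresso_cup alone.

How it is judged:
By the outcome, as a careful person would: the job done as asked, in the order asked, and still so for the second after the job is handed in, with the robot touching nothing.
It also fails if it takes over 93 s, if anything falls off the work surface, if the arm or the gripper's body presses on something with over 40 N, if the wrist force passes 120 N, or if a joint passes its speed limit or range.

## Robot

A 6-joint arm with a two-finger parallel gripper is mounted at the origin on the work surface. World frame = base frame: x ahead of the robot, y to its left, z up, the work surface at z = 0. Lengths are in m, angles in rad, forces in N, time in s.
With the tool pointing down it reaches from about 0.4 to 0.825 m from the base axis. Payload 7 kg.
Tool frame: the origin (TCP) lies midway between the tips of the shut fingers; the grasp point (between the pads) lies 19 mm behind it (robot.pinch_z is the distance from the TCP to the grasp point, in m); y points along the fingers, x is the direction in which the jaws open and shut, and the axes are right-handed (so a half turn about y gives the same grasp; the last joint's range is limited). The gripper opens to 85 mm and grips with 20 to 120 N. Pads are 22 mm wide; open, the fingers measure 114 mm over their backs; the gripper's body (76 mm by 85 mm) begins 54 mm behind the grasp point. The pads swing forward as they close: fully open they stand 13 mm farther back than shut.
Start: joints at [-0.827, 0.359, 0.012, 0, -1.224, -0.288], TCP at [0.297, -0.606, 0.231] pointing down, gripper open.
Joint ranges: [-3.07, 3.07], [-1.43, 2.12], [-1.02, 1.25], [-3.03, 1.67], [-3.05, -0], [-3.03, 3.03]. Speed limits (rad/s): [2.39, 2.39, 3.01, 3.14, 3.14, 3.14].

## Interface

Orientations are given as a unit quaternion [w, x, y, z].
In Python, from rig import robot, snapshot gives the robot as it stands. The module is installed in compiled form; this text tells all that it offers.
- The arm moves only by the shell command python3 -m crank 'ROWS'. ROWS is JSON, a list of rows, each an object of numbers: "dx", "dy", "dz": the shift along the tool's x, y, z in mm; "twist": the turn about the tool's y in degrees; "grip": the finger opening in mm, from 0 to 85.4. In form: [{"dx": .., "dy": .., "dz": .., "twist": .., "grip": ..}, ...]. A call has 1 to 5 rows; each row is the pose to reach, as a shift and turn from the pose measured when the call began, along the tool's axes at that moment; what a row does not reach only later rows make up. A row lasts 1/10 s, in which the tool goes at most 50 mm and 8.59 degrees, less where a joint would pass 70% of its speed; a pose out of reach is approached as far as the arm can. A call with a gripper value outside its range is refused whole. The fingers move at their own pace and stop on an object; the grip force is fixed at half the most. Time passes only in rows, so rows that repeat a pose let the fingers close. It gives the time, the measured TCP pose, the force and the opening at its end, in the units of the state.
- robot.state(): the state, without advancing time (a new reading comes with each control period).
- snapshot(name): name is "scene" or "top" or "wrist"; returns a dict with "frame" (400x640x3 uint8, blue, green, red), "mtx" (3x3 intrinsics, pixels), "R" (3x3) and "t" (3): a world point X has camera coordinates R X + t; the wrist camera has in their place "mount" (4x4, takes a point from camera to tool coordinates, whose origin is the TCP and whose axes are the tool frame's). Camera axes: x right, y down, z forward; pixel columns grow to the right and rows downward; lengths in m; the calibration is good to about 2 mm. A picture is of the moment at which its call begins: read the wrist's pose just before it. There is no depth.
- robot.close_job(): hands the job in, once; it reports no verdict.
The state is a dict: "time_s": time; "qpos": joint angles; "joint_velocities": joint speeds; "tau": joint torques, N m; "tcp_pos": TCP position; "eef_rot": TCP orientation; "wrist_force": force on the tool from outside, world axes, zero at the start; "moment": the same for the moment, N m; "width": opening from 0.0 (shut) to 1.0 (fully open).
Only numpy, scipy, OpenCV 4.12 (cv2) and the standard library are available. Lean on these libraries where they do the work, as an engineer would, in place of code of your own. Each camera call takes 0.05 s, during which the arm holds its last target.

## Working session

There is one attempt and no reset: what is moved stays moved. The work goes in short steps, Python scripts to look and compute and a shell command to move; the robot and the scene stay as the last step left them, time stands still between calls to the robot, and variables do not carry over. Pictures are saved under pics/ and viewed, and the job is handed in when it is done.

```bash
mkdir -p pics
python3 - <<'E'
from rig import robot, snapshot
import cv2
s=robot.state(); print(s, robot.pinch_z)
for n in ("scene","top","wrist"):
    d=snapshot(n); cv2.imwrite(f"pics/{n}0.png",d["frame"]); print(n,{k:v.tolist() for k,v in d.items() if k!="frame"})
    import pickle; pickle.dump(d,open(f"{n}0.pkl","wb"))
E
```

```text
{'time_s': 0.0, 'qpos': array([-8.26899214e-01,  3.59402353e-01,  1.10487829e-02, -3.71036953e-04,
       -1.22411991e+00, -2.88079987e-01]), 'joint_velocities': array([-0.00014817, -0.00054605, -0.0004447 , -0.00088975, -0.00037471,
        0.00028523]), 'tau': array([ 1.35381651e-03, -5.83323455e+01,  2.93413854e+01,  6.93633422e+00,
       -6.04416549e-03,  2.98773546e-05]), 'tcp_pos': array([ 0.29687951, -0.60565258,  0.23034554]), 'eef_rot': array([-0.37467672,  0.37359923,  0.60029372, -0.59974029]), 'wrist_force': array([ 0.22612618,  0.50023425, -0.00855087]), 'moment': array([-0.05009491, -0.01115391, -0.00625096]), 'width': 0.9945708852874388} 0.0187
scene {'mtx': [[382.0478644353172, 0.0, 324.0595539485223], [0.0, 382.0478644353172, 207.3844205091306], [0.0, 0.0, 1.0]], 'R': [[0.6621788351985064, 0.7490044805102897, -0.02261588801396793], [0.4361034057983489, -0.40974167861242416, -0.8012025812857532], [-0.6093709950975926, 0.5206765262457911, -0.5979656723846162]], 't': [-0.39027601245619864, -0.2292659378158945, 1.3883069527232939]}
top {'mtx': [[400.90023120569833, 0.0, 319.2924685289576], [0.0, 400.90023120569833, 196.38455160408074], [0.0, 0.0, 1.0]], 'R': [[0.004201657174315289, -0.9998596735293815, 0.016216637342824622], [-0.9829599798891554, -0.007109765217923271, -0.18368214168736507], [0.18377166270483805, -0.01516853612795831, -0.9828519173804537]], 't': [-0.031049853835216093, 0.6101256588951649, 0.8801822723918621]}
wrist {'mtx': [[310.53119496997294, 0.0, 319.85739026576715], [0.0, 310.53119496997294, 200.49930673398626], [0.0, 0.0, 1.0]], 'mount': [[0.9999992581051543, 0.0006499024467871856, -0.0010302504309593384, -0.0007007380593812007], [0.001184026743198215, -0.3199354640780928, 0.9474385979607366, -0.14312124137902982], [0.000286129013249701, -0.9474391149049867, -0.31993599622149854, 0.08230699126146244], [0.0, 0.0, 0.0, 1.0]]}
```

View pics/scene0.png

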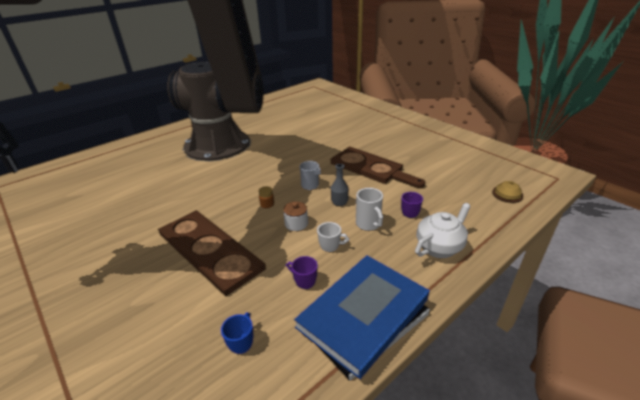

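View pics/top0.png

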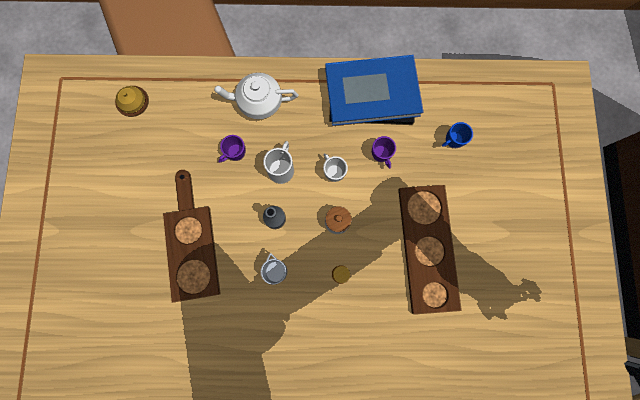

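View pics/wrist0.png

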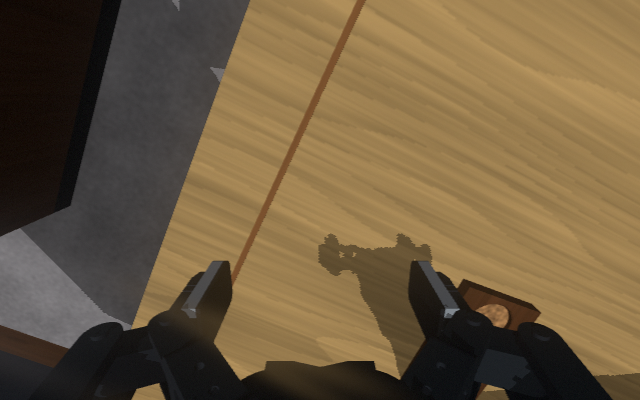

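Run:
```python
from scipy.spatial.transform import Rotation as R
print(R.from_quat([-0.37467672,  0.37359923,  0.60029372, -0.59974029],scalar_first=True).as_matrix().round(3))
```

```text
[[-0.44  -0.001 -0.898]
 [ 0.898  0.001 -0.44 ]
 [ 0.002 -1.     0.   ]]
```

Run:
```python
import cv2,pickle,numpy as np
f=pickle.load(open("top0.pkl","rb"))["frame"]
cv2.imwrite("pics/topA.png",cv2.resize(f[135:300,215:375],None,fx=3.6,fy=3.6,interpolation=cv2.INTER_CUBIC))
l=cv2.resize(f[180:320,395:470],None,fx=4,fy=4,interpolation=cv2.INTER_CUBIC)
r=cv2.resize(f[165:305,155:230],None,fx=4,fy=4,interpolation=cv2.INTER_CUBIC)
cv2.imwrite("pics/topB.png",np.hstack([l,r]))
```

```text
(no output)
```

View pics/topA.png

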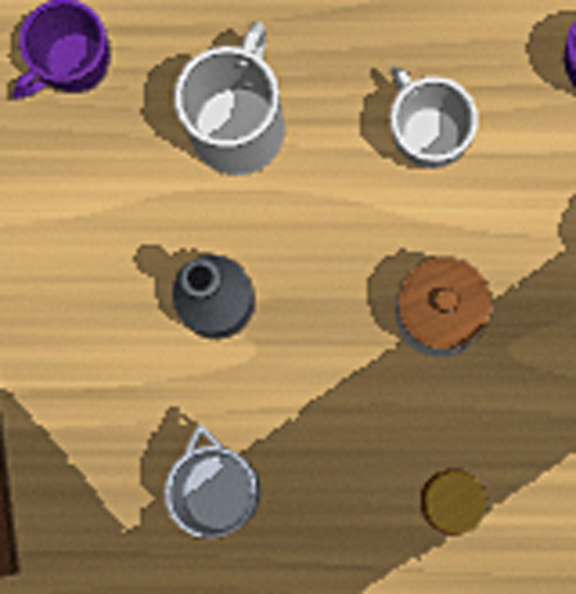

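View pics/topB.png

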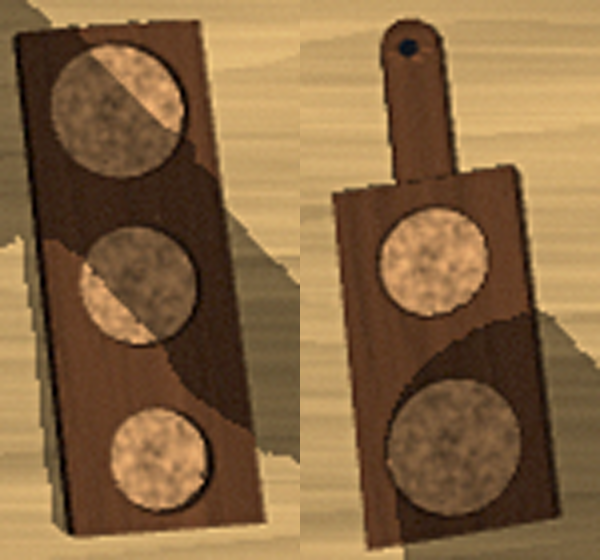

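```bash
cat > h.py <<'E'
import cv2,pickle,numpy as np
from scipy.spatial.transform import Rotation as Rn
def ray(d,u,v,z):
    p=np.linalg.inv(d["mtx"])@np.array([u,v,1.]); R=np.array(d["R"]);t=np.array(d["t"])
    c=-R.T@t; r=R.T@p; return c+r*(z-c[2])/r[2]
def proj(d,X):
    p=np.array(d["mtx"])@(np.array(d["R"])@np.array(X)+np.array(d["t"])); return p[:2]/p[2]
def wristcam(s,d):
    Rt=Rn.from_quat(s["eef_rot"],scalar_first=True).as_matrix(); M=np.array(d["mount"])
    Rc=Rt@M[:3,:3]; c=Rt@M[:3,3]+s["tcp_pos"]
    return dict(mtx=d["mtx"],R=Rc.T,t=-Rc.T@c,frame=d["frame"])
E
python3 - <<'E'
from h import *
d=pickle.load(open("top0.pkl","rb")); f=d["frame"]
hsv=cv2.cvtColor(f,cv2.COLOR_BGR2HSV)
# cork masks
def fit(mask,box,name,z):
    x0,y0,x1,y1=box; m=np.zeros(mask.shape,np.uint8); m[y0:y1,x0:x1]=mask[y0:y1,x0:x1]
    cs,_=cv2.findContours(m,cv2.RETR_EXTERNAL,cv2.CHAIN_APPROX_NONE)
    c=max(cs,key=cv2.contourArea); e=cv2.fitEllipse(c); 
    P=np.array([ray(d,p[0][0],p[0][1],z)[:2] for p in c])
    A=np.c_[2*P,np.ones(len(P))]; s=np.linalg.lstsq(A,(P**2).sum(1),rcond=None)[0]; r=np.sqrt(s[2]+s[0]**2+s[1]**2)
    print(name,np.round(e[0],1),np.round(e[1],1),"ctr",np.round(s[:2],4),"diam",round(2*r*1e3,1))
    return s[:2]
H,S,V=[hsv[...,i].astype(int) for i in range(3)]
for n,p in dict(corkL=(430,215),corkSh=(420,215),board=(440,270),boardSh=(430,225),lid=(335,222),hon=(341,273),wood=(300,190),mugrim=(264,163),milk=(262,271)).items(): print(n,hsv[p[1],p[0]])
long=[(18,35),(200,20),(265,522),(72,535)]; pad=[(33,193),(217,167),(260,517),(70,548)]
for nm,cs,o in(("long",long,(395,180)),("pad",pad,(155,165))):
    P=np.array([ray(d,o[0]+(a-1.5)/4,o[1]+(b-1.5)/4,.02)[:2] for a,b in cs]); print(nm,P.round(4).tolist(),P.mean(0).round(4),[round(float(np.linalg.norm(P[i]-P[i-1])),4) for i in range(4)])
    if nm=="long": ax=(P[0]+P[1]-P[2]-P[3]); 
    else: ax=(P[0]+P[1]-P[2]-P[3])
    print("axis deg",np.degrees(np.arctan2(ax[1],ax[0])))
for nm,(a,b),o in(("L",(118,111),(395,180)),("M",(138,286),(395,180)),("S",(160,459),(395,180)),("ps",(134,262),(155,165)),("pl",(154,447),(155,165))):
    print(nm,[ray(d,o[0]+(a-1.5)/4,o[1]+(b-1.5)/4,z)[:2].round(4) for z in(.012,.02)])
o=(215,135)
for nm,(a,b),z in(("mug rim",(227,97),.092),("mug handle tip",(258,28),.07),("esp rim",(433,121),.054),("esp handle",(399,74),.035),("milk rim",(212,492),.068),("milk lip",(201,431),.068),("sugar lid",(445,303),.056),("knob",(445,298),.071),("honey",(455,501),.051),("vase",(200,278),.12),("vaseb",(214,297),.045),("pcup",(63,47),.054)):
    print(nm,ray(d,o[0]+(a-1.3)/3.6,o[1]+(b-1.3)/3.6,z).round(4))
E
```

```text
corkL [ 14 132 110]
corkSh [ 13 129 107]
board [ 15 174  57]
boardSh [  9 161  54]
lid [ 13 156 137]
hon [ 22 178 112]
wood [ 19 121 203]
mugrim [114   5 248]
milk [109  20 137]
long [[0.6385, -0.2235], [0.6488, -0.3359], [0.351, -0.3579], [0.3434, -0.2452]] [ 0.4954 -0.2906] [0.2959, 0.1129, 0.2986, 0.1129]
axis deg 4.215692543969903
pad [[0.5743, 0.3466], [0.5908, 0.2377], [0.3858, 0.2017], [0.3681, 0.3099]] [0.4797 0.274 ] [0.2094, 0.1101, 0.2081, 0.1096]
axis deg 10.032341697214079
L [array([ 0.5931, -0.2851]), array([ 0.5919, -0.2829])]
M [array([ 0.4869, -0.2925]), array([ 0.4865, -0.2902])]
S [array([ 0.3859, -0.3008]), array([ 0.3864, -0.2984])]
ps [array([0.534 , 0.2862]), array([0.5332, 0.2838])]
pl [array([0.4252, 0.2676]), array([0.4253, 0.2652])]
mug rim [0.6838 0.0682 0.092 ]
mug handle tip [0.7368 0.051  0.07  ]
esp rim [ 0.6791 -0.0645  0.054 ]
esp handle [ 0.7167 -0.0426  0.035 ]
milk rim [0.4377 0.0738 0.068 ]
milk lip [0.4751 0.0816 0.068 ]
sugar lid [ 0.5579 -0.0717  0.056 ]
knob [ 0.5592 -0.0708  0.071 ]
honey [ 0.4328 -0.0778  0.051 ]
vase [0.5637 0.0792 0.12  ]
vaseb [0.5623 0.0778 0.045 ]
pcup [0.7277 0.1812 0.054 ]
```

Top view: the mug rim is at (278,162), the white cup at (335,168), the jug at (273,271), the sugar pot at (338,219), the honey jar at (341,274) and the vase at (272,214). The board sizes and recess spacings measured from it agree with the given ones to about 2–3 mm. Next I'll write a helper that works out move distances, and cross-check the positions in the scene view.

```bash
cat > go.py <<'E'
import sys
from h import *
from rig import robot
def tell(x,y,z,yaw):
    s=robot.state(); R=Rn.from_quat(s["eef_rot"],scalar_first=True).as_matrix()
    D=R.T@(np.array([x,y,z])-s["tcp_pos"])*1e3
    cur=np.degrees(np.arctan2(R[1,0],R[0,0])); tw=(cur-yaw+90)%180-90
    print("t",round(s["time_s"],2),"tcp",s["tcp_pos"].round(4),"down",R[:,1].round(3),"yaw",round(cur,1),"F",s["wrist_force"].round(1),"w",round(s["width"]*85.4,1),"q6",s["qpos"][5].round(2))
    print("dx %.0f dy %.0f dz %.0f twist %.1f"%(*D,tw))
if __name__=="__main__": tell(*map(float,sys.argv[1:5]))
E
python3 - <<'E'
from h import *
d=pickle.load(open("scene0.pkl","rb")); f=d["frame"].copy()
def c(X,r,col=(0,0,255)):
    p=[proj(d,[X[0]+r*np.cos(a),X[1]+r*np.sin(a),X[2]]) for a in np.linspace(0,6.283,40)]
    cv2.polylines(f,[(np.array(p)*4*16).astype(np.int32)] if 0 else [np.round(np.array(p)).astype(np.int32)],True,col,1)
f=cv2.resize(f,None,fx=3,fy=3,interpolation=cv2.INTER_CUBIC)
def c(X,r,col=(0,0,255)):
    p=[(proj(d,[X[0]+r*np.cos(a),X[1]+r*np.sin(a),X[2]])+.5)*3 for a in np.linspace(0,6.283,40)]
    cv2.polylines(f,[np.round(np.array(p)).astype(np.int32)],True,col,1)
for X,r in(((.684,.068,.092),.033),((.679,-.0645,.054),.029),((.4377,.0738,.068),.0285),((.558,-.0715,.056),.031),((.4328,-.0778,.051),.0195),
 ((.5925,-.283,.02),.042),((.487,-.2907,.02),.036),((.386,-.2985,.02),.030),((.534,.2837,.02),.033),((.426,.265,.02),.040)): c(X,r)
cv2.imwrite("pics/sceneA.png",f[400:920,450:1250])
E
python3 go.py .684 .068 .2 72
```

```text
t 0.15 tcp [ 0.2969 -0.6058  0.2306] down [-0.001  0.001 -1.   ] yaw 116.1 F [-0.  -0.4 -0.6] w 85.2 q6 -0.29
dx 435 dy 31 dz -644 twist 44.1
```

View pics/sceneA.png

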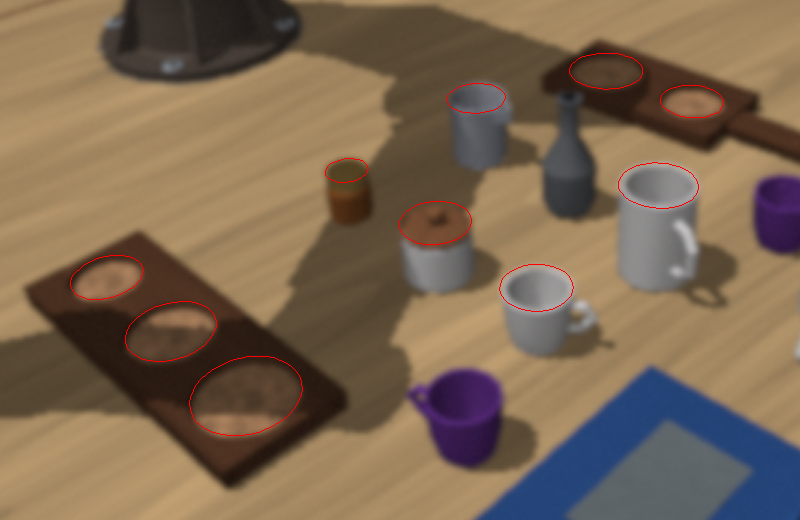

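The projected circles land on the rims and recesses in the second view, e.g. the mug at (658,186) and the large recess at (246,396) in the crop. I'll move to above the mug.

```bash
python3 -m crank '[{"dx":435,"dy":30,"dz":-644,"twist":44},{"dx":435,"dy":30,"dz":-644,"twist":44},{"dx":435,"dy":30,"dz":-644,"twist":44},{"dx":435,"dy":30,"dz":-644,"twist":44},{"dx":435,"dy":30,"dz":-644,"twist":44}]'; python3 go.py .684 .068 .2 72
```

```text
t 0.15 tcp [ 0.2969 -0.6058  0.2306] down [-0.001  0.001 -1.   ] yaw 116.1 F [-0.  -0.4 -0.6] w 85.2 q6 -0.29
dx 435 dy 31 dz -644 twist 44.1invalid input at $[0]: expected keys dx, dy, dz, twist, grip
```

```bash
python3 -m crank '[{"dx":435,"dy":30,"dz":-644,"twist":44,"grip":85},{"dx":435,"dy":30,"dz":-644,"twist":44,"grip":85},{"dx":435,"dy":30,"dz":-644,"twist":44,"grip":85},{"dx":435,"dy":30,"dz":-644,"twist":44,"grip":85},{"dx":435,"dy":30,"dz":-644,"twist":44,"grip":85}]'; python3 go.py .684 .068 .2 72
```

```text
time_s: 0.65
tcp_pos: [0.4151, -0.4006, 0.222]
eef_rot: [0.56, -0.559, -0.432, 0.432]
wrist_force: [0.6, 0.3, 0.8]
width: 0.999
t 0.65 tcp [ 0.4151 -0.4006  0.222 ] down [-0.001  0.001 -1.   ] yaw 75.4 F [0.6 0.3 0.8] w 85.3 q6 -1.4
dx 521 dy 22 dz -142 twist 3.4
```

```bash
python3 -m crank '[{"dx":521,"dy":22,"dz":-142,"twist":3,"grip":85},{"dx":521,"dy":22,"dz":-142,"twist":3,"grip":85},{"dx":521,"dy":22,"dz":-142,"twist":3,"grip":85},{"dx":521,"dy":22,"dz":-142,"twist":3,"grip":85},{"dx":521,"dy":22,"dz":-142,"twist":3,"grip":85}]'; python3 go.py .684 .068 .2 72
```

```text
time_s: 1.15
tcp_pos: [0.5394, -0.1836, 0.2121]
eef_rot: [0.571, -0.57, -0.418, 0.417]
wrist_force: [1.9, 0.0, 0.1]
width: 1.0
t 1.15 tcp [ 0.5394 -0.1836  0.2121] down [-0.001  0.001 -1.   ] yaw 72.4 F [1.9 0.  0.1] w 85.4 q6 -1.89
dx 284 dy 12 dz -62 twist 0.4
```

```bash
python3 -m crank '[{"dx":284,"dy":12,"dz":-62,"twist":0,"grip":85},{"dx":284,"dy":12,"dz":-62,"twist":0,"grip":85},{"dx":284,"dy":12,"dz":-62,"twist":0,"grip":85},{"dx":284,"dy":12,"dz":-62,"twist":0,"grip":85},{"dx":284,"dy":12,"dz":-62,"twist":0,"grip":85}]'; python3 go.py .684 .068 .2 72;  python3 -m crank '[{"dx":45,"dy":2,"dz":-10,"twist":0,"grip":85},{"dx":45,"dy":2,"dz":-10,"twist":0,"grip":85}]'; python3 go.py .684 .068 .2 72
cat > look.py <<'E'
import sys
from h import *
from rig import robot,snapshot
s=robot.state(); d=snapshot("wrist"); w=wristcam(s,d); f=w["frame"].copy(); pickle.dump(w,open("w.pkl","wb"))
a=list(map(float,sys.argv[2:]))
for i in range(0,len(a),4):
    X=a[i:i+3]; r=a[i+3]
    p=[proj(w,[X[0]+r*np.cos(t),X[1]+r*np.sin(t),X[2]]) for t in np.linspace(0,6.283,40)]
    cv2.polylines(f,[np.round(np.array(p)).astype(np.int32)],True,(0,0,255),1)
cv2.imwrite(sys.argv[1],f)
E
python3 look.py pics/w1.png .684 .068 .092 .033 .679 -.0645 .054 .029
```

```text
time_s: 1.65
tcp_pos: [0.6637, 0.033, 0.2019]
eef_rot: [0.571, -0.57, -0.418, 0.418]
wrist_force: [1.0, -0.5, -0.1]
width: 0.996
t 1.65 tcp [0.6637 0.033  0.2019] down [-0.001  0.001 -1.   ] yaw 72.4 F [ 1.  -0.5 -0.1] w 85.1 q6 -2.22
dx 39 dy 2 dz -9 twist 0.4
time_s: 1.85
tcp_pos: [0.6885, 0.0778, 0.1978]
eef_rot: [0.571, -0.569, -0.418, 0.419]
wrist_force: [-0.6, -0.8, 0.2]
width: 0.996
t 1.85 tcp [0.6885 0.0778 0.1978] down [-0.002  0.001 -1.   ] yaw 72.6 F [-0.6 -0.8  0.2] w 85.0 q6 -2.27
dx -11 dy -2 dz 1 twist 0.6
```

View pics/w1.png

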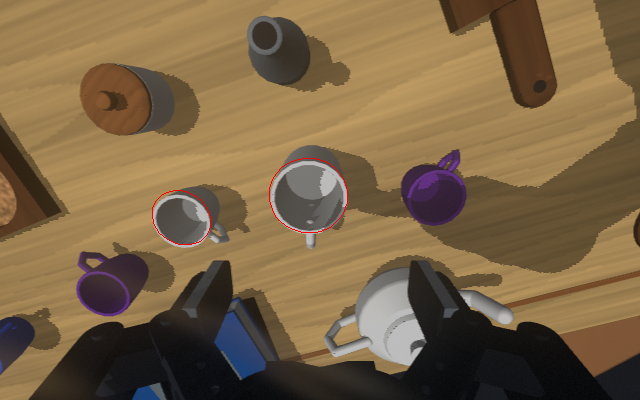

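The wrist view confirms the mug rim at (308,196), with its handle straight along −z of the tool, so the jaws are aligned with the mug's y. I'll centre over it and descend.

```bash
python3 -m crank '[{"dx":-11,"dy":30,"dz":1,"twist":0.5,"grip":85},{"dx":-11,"dy":60,"dz":1,"twist":0.5,"grip":85},{"dx":-11,"dy":100,"dz":1,"twist":0.5,"grip":85},{"dx":-11,"dy":135,"dz":1,"twist":0.5,"grip":85},{"dx":-11,"dy":155,"dz":1,"twist":0.5,"grip":85}]'; python3 go.py .684 .068 .042 72
```

```text
time_s: 2.4
tcp_pos: [0.6804, 0.0641, 0.0399]
eef_rot: [0.573, -0.571, -0.413, 0.418]
wrist_force: [0.0, -0.5, -0.0]
width: 0.992
t 2.4 tcp [0.6804 0.0641 0.0399] down [-0.007 -0.    -1.   ] yaw 72.0 F [ 0.  -0.5 -0. ] w 84.7 q6 -2.26
dx 5 dy -2 dz -2 twist -0.0
```

```bash
python3 -m crank '[{"dx":4,"dy":-1,"dz":-2,"twist":0,"grip":85},{"dx":4,"dy":-1,"dz":-2,"twist":0,"grip":85}]';python3 go.py .684 .068 .042 72; python3 look.py pics/w2.png
```

```text
time_s: 2.6
tcp_pos: [0.6837, 0.0668, 0.0411]
eef_rot: [0.573, -0.571, -0.413, 0.418]
wrist_force: [0.9, -0.5, 0.5]
width: 0.994
t 2.6 tcp [0.6837 0.0668 0.0411] down [-0.007 -0.001 -1.   ] yaw 72.0 F [ 0.9 -0.5  0.5] w 84.9 q6 -2.26
dx 1 dy -1 dz 0 twist -0.0
```

View pics/w2.png

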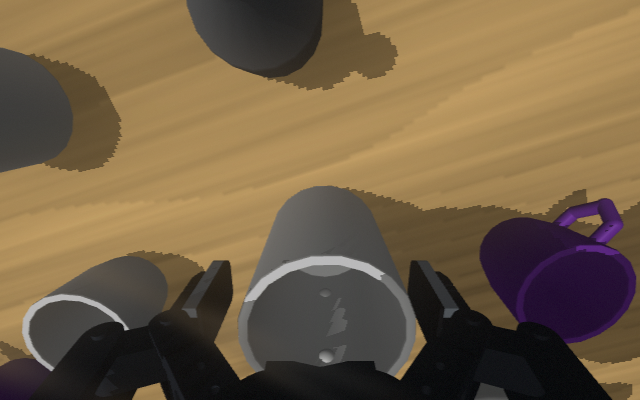

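The mug is between the pads, with its rim spanning 240–415 and the pads at 232 and 410, so it sits about 2 mm towards +x. I'll shift by that and close.

```bash
python3 -m crank '[{"dx":3,"dy":0,"dz":0,"twist":0,"grip":85},{"dx":3,"dy":0,"dz":0,"twist":0,"grip":50},{"dx":3,"dy":0,"dz":0,"twist":0,"grip":50},{"dx":3,"dy":0,"dz":0,"twist":0,"grip":50},{"dx":3,"dy":0,"dz":0,"twist":0,"grip":50}]';python3 -m crank '[{"dx":0,"dy":0,"dz":0,"twist":0,"grip":50},{"dx":0,"dy":0,"dz":0,"twist":0,"grip":50},{"dx":0,"dy":0,"dz":0,"twist":0,"grip":50}]';python3 go.py .684 .068 .042 72
```

```text
time_s: 3.15
tcp_pos: [0.6862, 0.0701, 0.0443]
eef_rot: [0.573, -0.571, -0.415, 0.416]
wrist_force: [-2.1, -0.6, 7.4]
width: 0.773
time_s: 3.45
tcp_pos: [0.686, 0.0701, 0.0444]
eef_rot: [0.573, -0.571, -0.415, 0.416]
wrist_force: [-0.5, 0.5, 0.3]
width: 0.772
t 3.45 tcp [0.686  0.0701 0.0444] down [-0.003  0.    -1.   ] yaw 72.0 F [-0.5  0.5  0.3] w 66.0 q6 -2.27
dx -3 dy 2 dz 1 twist 0.0
```

Gripped at 66 mm, as the mug should be. Lifting.

```bash
python3 -m crank '[{"dx":0,"dy":-15,"dz":0,"twist":0,"grip":50},{"dx":0,"dy":-45,"dz":0,"twist":0,"grip":50},{"dx":0,"dy":-80,"dz":0,"twist":0,"grip":50},{"dx":0,"dy":-115,"dz":0,"twist":0,"grip":50},{"dx":0,"dy":-125,"dz":0,"twist":0,"grip":50}]';python3 go.py .5928 -.2832 .165 72
```

```text
time_s: 3.95
tcp_pos: [0.6886, 0.0705, 0.1752]
eef_rot: [-0.572, 0.572, 0.417, -0.414]
wrist_force: [0.8, 0.9, -1.8]
width: 0.769
t 3.95 tcp [0.6886 0.0705 0.1752] down [ 0.004  0.002 -1.   ] yaw 72.0 F [ 0.8  0.9 -1.8] w 65.7 q6 -2.27
dx -366 dy 9 dz -18 twist 0.0
```

```bash
python3 -m crank '[{"dx":-25,"dy":0,"dz":0,"twist":0,"grip":50},{"dx":-65,"dy":0,"dz":-2,"twist":0,"grip":50},{"dx":-110,"dy":0,"dz":-5,"twist":0,"grip":50},{"dx":-155,"dy":0,"dz":-8,"twist":0,"grip":50},{"dx":-200,"dy":0,"dz":-10,"twist":0,"grip":50}]';python3 go.py .5928 -.2832 .165 72
```

```text
time_s: 4.45
tcp_pos: [0.6349, -0.1248, 0.1741]
eef_rot: [-0.572, 0.572, 0.417, -0.415]
wrist_force: [0.4, 0.0, -2.5]
width: 0.769
t 4.45 tcp [ 0.6349 -0.1248  0.1741] down [ 0.003  0.002 -1.   ] yaw 72.1 F [ 0.4  0.  -2.5] w 65.7 q6 -1.99
dx -164 dy 9 dz -9 twist 0.1
```

```bash
python3 -m crank '[{"dx":-45,"dy":0,"dz":-3,"twist":0,"grip":50},{"dx":-90,"dy":5,"dz":-5,"twist":0,"grip":50},{"dx":-130,"dy":9,"dz":-8,"twist":0,"grip":50},{"dx":-155,"dy":9,"dz":-9,"twist":0,"grip":50},{"dx":-163,"dy":9,"dz":-9,"twist":0,"grip":50}]';python3 go.py .5928 -.2832 .09 72
```

```text
time_s: 4.95
tcp_pos: [0.5911, -0.2853, 0.1637]
eef_rot: [0.573, -0.572, -0.416, 0.414]
wrist_force: [0.4, 0.5, -2.5]
width: 0.774
t 4.95 tcp [ 0.5911 -0.2853  0.1637] down [ 0.001  0.002 -1.   ] yaw 71.9 F [ 0.4  0.5 -2.5] w 66.1 q6 -1.73
dx 2 dy 74 dz -1 twist -0.1
```

```bash
python3 -m crank '[{"dx":2,"dy":20,"dz":-1,"twist":0,"grip":50},{"dx":2,"dy":50,"dz":-1,"twist":0,"grip":50},{"dx":2,"dy":75,"dz":-1,"twist":0,"grip":50},{"dx":2,"dy":85,"dz":-1,"twist":0,"grip":50},{"dx":2,"dy":88,"dz":-1,"twist":0,"grip":50}]';python3 go.py .5928 -.2832 .0564 72; python3 look.py pics/w3.png .5928 -.2832 .02 .042
python3 - <<'E'
from rig import snapshot
import cv2
f=snapshot("top")["frame"]; cv2.imwrite("pics/t3.png",cv2.resize(f[130:330,380:500],None,fx=3,fy=3))
E
```

```text
time_s: 5.45
tcp_pos: [0.5919, -0.2831, 0.0744]
eef_rot: [0.574, -0.571, -0.415, 0.415]
wrist_force: [0.7, -0.4, -2.8]
width: 0.767
t 5.45 tcp [ 0.5919 -0.2831  0.0744] down [-0.002  0.003 -1.   ] yaw 71.9 F [ 0.7 -0.4 -2.8] w 65.5 q6 -1.73
dx 0 dy 18 dz -1 twist -0.1
```

View pics/w3.png

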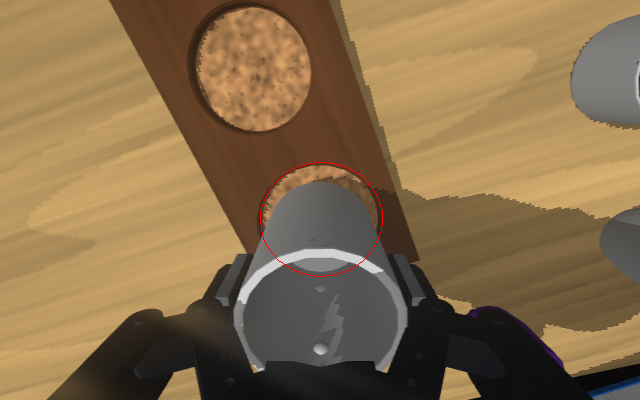

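View pics/t3.png

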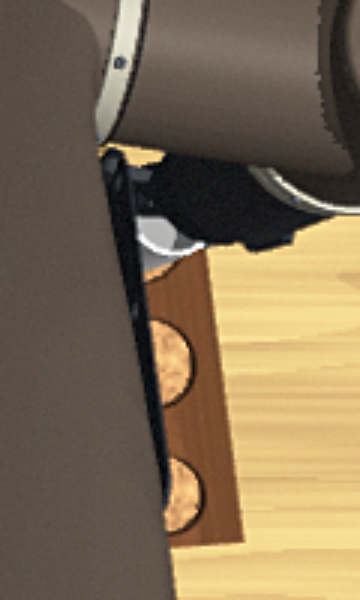

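The recess rim matches its predicted circle (centre 321,219), and the mug hangs inside it. Lowering slowly.

```bash
python3 -m crank '[{"dx":0,"dy":8,"dz":-1,"twist":0,"grip":50},{"dx":0,"dy":12,"dz":-1,"twist":0,"grip":50},{"dx":0,"dy":14,"dz":-1,"twist":0,"grip":50},{"dx":0,"dy":15,"dz":-1,"twist":0,"grip":50}]';python3 go.py .5928 -.2832 .0564 72
```

```text
time_s: 5.95
tcp_pos: [0.594, -0.2837, 0.0611]
eef_rot: [0.573, -0.572, -0.416, 0.415]
wrist_force: [-0.0, -0.1, -2.4]
width: 0.773
t 5.95 tcp [ 0.594  -0.2837  0.0611] down [ 0.001  0.002 -1.   ] yaw 71.9 F [-0.  -0.1 -2.4] w 66.1 q6 -1.73
dx 0 dy 5 dz 1 twist -0.1
```

```bash
python3 -m crank '[{"dx":0,"dy":2,"dz":0,"twist":0,"grip":50},{"dx":0,"dy":4,"dz":0,"twist":0,"grip":50},{"dx":0,"dy":5,"dz":0,"twist":0,"grip":50}]';python3 go.py .5928 -.2832 .0564 72
```

```text
time_s: 6.25
tcp_pos: [0.5943, -0.2838, 0.0563]
eef_rot: [0.573, -0.572, -0.416, 0.414]
wrist_force: [-3.4, 2.2, 6.1]
width: 0.773
t 6.25 tcp [ 0.5943 -0.2838  0.0563] down [ 0.001  0.002 -1.   ] yaw 71.9 F [-3.4  2.2  6.1] w 66.0 q6 -1.73
dx 0 dy -0 dz 2 twist -0.1
```

```bash
python3 -m crank '[{"dx":0,"dy":0,"dz":0,"twist":0,"grip":67},{"dx":0,"dy":0,"dz":0,"twist":0,"grip":72},{"dx":0,"dy":0,"dz":0,"twist":0,"grip":80},{"dx":0,"dy":0,"dz":0,"twist":0,"grip":85},{"dx":0,"dy":0,"dz":0,"twist":0,"grip":85}]';python3 go.py .5928 -.2832 .18 72; python3 look.py pics/w4.png
```

```text
time_s: 6.75
tcp_pos: [0.5944, -0.2839, 0.0565]
eef_rot: [0.573, -0.572, -0.416, 0.414]
wrist_force: [0.4, 0.4, 0.4]
width: 0.996
t 6.75 tcp [ 0.5944 -0.2839  0.0565] down [ 0.002  0.002 -1.   ] yaw 71.9 F [0.4 0.4 0.4] w 85.0 q6 -1.73
dx 0 dy -123 dz 2 twist -0.1
```

View pics/w4.png

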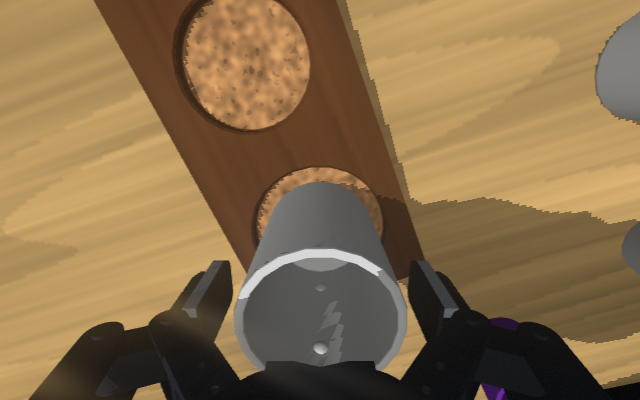

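The mug stands in the large recess, with cork visible around its foot. Going up and on to the jug.

```bash
python3 -m crank '[{"dx":0,"dy":-25,"dz":0,"twist":0,"grip":85},{"dx":0,"dy":-70,"dz":0,"twist":0,"grip":85},{"dx":0,"dy":-115,"dz":0,"twist":0,"grip":85},{"dx":0,"dy":-125,"dz":0,"twist":0,"grip":85}]';python3 go.py .4377 .0738 .14 102
```

```text
time_s: 7.2
tcp_pos: [0.5968, -0.2851, 0.1879]
eef_rot: [-0.57, 0.575, 0.418, -0.413]
wrist_force: [0.6, 0.2, 0.1]
width: 0.997
t 7.2 tcp [ 0.5968 -0.2851  0.1879] down [ 0.01  -0.001 -1.   ] yaw 72.0 F [0.6 0.2 0.1] w 85.1 q6 -1.73
dx 292 dy 46 dz 263 twist -30.0
```

```bash
python3 -m crank '[{"dx":292,"dy":20,"dz":263,"twist":-30,"grip":85},{"dx":292,"dy":20,"dz":263,"twist":-30,"grip":85},{"dx":292,"dy":20,"dz":263,"twist":-30,"grip":85},{"dx":292,"dy":20,"dz":263,"twist":-30,"grip":85},{"dx":292,"dy":20,"dz":263,"twist":-30,"grip":85}]';python3 go.py .4377 .0738 .14 102
```

```text
time_s: 7.7
tcp_pos: [0.493, -0.0538, 0.1715]
eef_rot: [-0.441, 0.448, 0.552, -0.548]
wrist_force: [0.5, 1.7, 0.5]
width: 0.993
t 7.7 tcp [ 0.493  -0.0538  0.1715] down [ 0.011 -0.001 -1.   ] yaw 102.1 F [0.5 1.7 0.5] w 84.8 q6 -1.65
dx 136 dy 31 dz 28 twist 0.1
```

```bash
python3 -m crank '[{"dx":50,"dy":10,"dz":10,"twist":0,"grip":85},{"dx":95,"dy":20,"dz":20,"twist":0,"grip":85},{"dx":130,"dy":31,"dz":28,"twist":0,"grip":85},{"dx":136,"dy":31,"dz":28,"twist":0,"grip":85}]';python3 go.py .4377 .0738 .010 102;python3 look.py pics/w5.png .4377 .0738 .068 .0285
```

```text
time_s: 8.1
tcp_pos: [0.4354, 0.0754, 0.139]
eef_rot: [-0.441, 0.447, 0.553, -0.549]
wrist_force: [0.5, -2.1, -0.0]
width: 0.992
t 8.1 tcp [0.4354 0.0754 0.139 ] down [ 0.01  -0.001 -1.   ] yaw 102.3 F [ 0.5 -2.1 -0. ] w 84.8 q6 -1.99
dx -2 dy 129 dz -1 twist 0.3
```

View pics/w5.png

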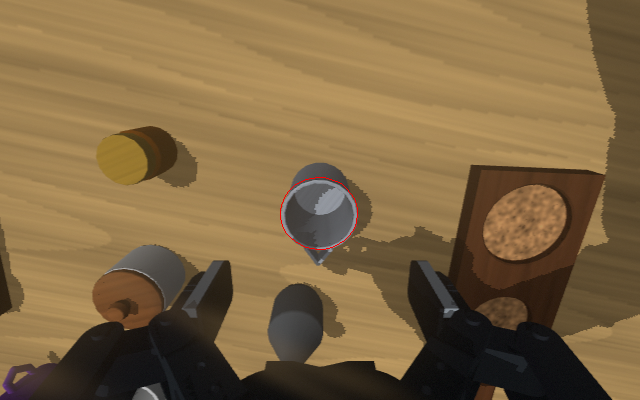

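The jug rim matches the circle (319,213) and its lip points straight along the tool's −z. Descending.

```bash
python3 -m crank '[{"dx":-1,"dy":30,"dz":-2,"twist":0,"grip":85},{"dx":-1,"dy":70,"dz":-2,"twist":0,"grip":85},{"dx":-1,"dy":100,"dz":-2,"twist":0,"grip":85},{"dx":-1,"dy":120,"dz":-2,"twist":0,"grip":85},{"dx":-1,"dy":126,"dz":-2,"twist":0,"grip":85}]';python3 go.py .4377 .0738 .012 102
```

```text
time_s: 8.65
tcp_pos: [0.4396, 0.0731, 0.012]
eef_rot: [-0.441, 0.447, 0.551, -0.549]
wrist_force: [-0.1, 0.1, 0.6]
width: 0.995
t 8.65 tcp [0.4396 0.0731 0.012 ] down [ 0.008 -0.003 -1.   ] yaw 102.2 F [-0.1  0.1  0.6] w 85.0 q6 -1.99
dx 1 dy 0 dz 2 twist 0.2
```

```bash
python3 -m crank '[{"dx":0,"dy":0,"dz":0,"twist":0,"grip":85},{"dx":0,"dy":0,"dz":0,"twist":0,"grip":60}]';python3 go.py .4377 .0738 .012 102;python3 look.py pics/w6.png
```

```text
time_s: 8.85
tcp_pos: [0.4404, 0.073, 0.0127]
eef_rot: [-0.441, 0.447, 0.552, -0.549]
wrist_force: [-0.0, -0.4, -0.5]
width: 0.855
t 8.85 tcp [0.4404 0.073  0.0127] down [ 0.009 -0.003 -1.   ] yaw 102.2 F [-0.  -0.4 -0.5] w 73.0 q6 -1.98
dx 1 dy 1 dz 2 twist 0.2
```

View pics/w6.png

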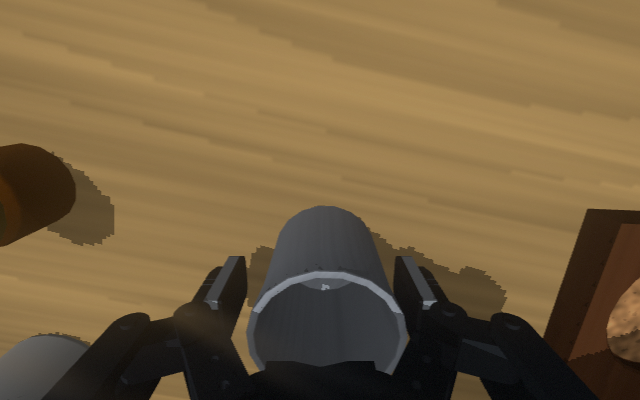

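The jug is between the pads, with its rim at 247–409, again about 2.5 mm towards +x. Correcting and closing.

```bash
python3 -m crank '[{"dx":2,"dy":0,"dz":1,"twist":0,"grip":66},{"dx":2,"dy":0,"dz":1,"twist":0,"grip":40},{"dx":2,"dy":0,"dz":1,"twist":0,"grip":40},{"dx":2,"dy":0,"dz":1,"twist":0,"grip":40},{"dx":2,"dy":0,"dz":1,"twist":0,"grip":40}]';python3 -m crank '[{"dx":0,"dy":0,"dz":0,"twist":0,"grip":40},{"dx":0,"dy":0,"dz":0,"twist":0,"grip":40}]';python3 go.py .487 -.291 .15 102
```

```text
time_s: 9.4
tcp_pos: [0.4397, 0.0754, 0.0143]
eef_rot: [-0.44, 0.447, 0.553, -0.548]
wrist_force: [-2.9, -0.7, 11.2]
width: 0.63
time_s: 9.6
tcp_pos: [0.44, 0.0758, 0.0148]
eef_rot: [-0.44, 0.447, 0.553, -0.548]
wrist_force: [-0.6, 0.5, -1.5]
width: 0.632
t 9.6 tcp [0.44   0.0758 0.0148] down [ 0.013 -0.    -1.   ] yaw 102.3 F [-0.6  0.5 -1.5] w 54.0 q6 -1.99
dx -369 dy -134 dz 30 twist 0.3
```

Gripped at 54 mm, correct. Lift and carry.

```bash
python3 -m crank '[{"dx":0,"dy":-15,"dz":0,"twist":0,"grip":40},{"dx":0,"dy":-50,"dz":0,"twist":0,"grip":40},{"dx":0,"dy":-90,"dz":0,"twist":0,"grip":40},{"dx":-10,"dy":-125,"dz":0,"twist":0,"grip":40},{"dx":-40,"dy":-134,"dz":5,"twist":0,"grip":40}]';python3 go.py .487 -.291 .15 102
```

```text
time_s: 10.1
tcp_pos: [0.4444, 0.0374, 0.153]
eef_rot: [-0.438, 0.448, 0.556, -0.546]
wrist_force: [1.1, 0.3, -1.3]
width: 0.631
t 10.1 tcp [0.4444 0.0374 0.153 ] down [ 0.019  0.003 -1.   ] yaw 102.5 F [ 1.1  0.3 -1.3] w 53.9 q6 -1.89
dx -330 dy 3 dz 29 twist 0.5
```

```bash
python3 -m crank '[{"dx":-50,"dy":0,"dz":4,"twist":0,"grip":40},{"dx":-100,"dy":0,"dz":8,"twist":0,"grip":40},{"dx":-150,"dy":0,"dz":13,"twist":0,"grip":40},{"dx":-200,"dy":0,"dz":17,"twist":0,"grip":40},{"dx":-240,"dy":0,"dz":20,"twist":0,"grip":40}]';python3 go.py .487 -.291 .15 102
```

```text
time_s: 10.6
tcp_pos: [0.4763, -0.2036, 0.153]
eef_rot: [-0.438, 0.448, 0.556, -0.546]
wrist_force: [0.9, 0.7, -1.8]
width: 0.627
t 10.6 tcp [ 0.4763 -0.2036  0.153 ] down [ 0.019  0.003 -1.   ] yaw 102.4 F [ 0.9  0.7 -1.8] w 53.6 q6 -1.32
dx -88 dy 3 dz 8 twist 0.4
```

```bash
python3 -m crank '[{"dx":-40,"dy":0,"dz":3,"twist":0,"grip":40},{"dx":-72,"dy":15,"dz":7,"twist":0,"grip":40},{"dx":-86,"dy":45,"dz":8,"twist":0,"grip":40},{"dx":-88,"dy":80,"dz":9,"twist":0,"grip":40},{"dx":-88,"dy":95,"dz":9,"twist":0,"grip":40}]';python3 go.py .487 -.291 .027 102;python3 look.py pics/w7.png .487 -.291 .02 .036
```

```text
time_s: 11.1
tcp_pos: [0.486, -0.2914, 0.0545]
eef_rot: [-0.44, 0.447, 0.555, -0.546]
wrist_force: [0.1, 0.2, -1.3]
width: 0.626
t 11.1 tcp [ 0.486  -0.2914  0.0545] down [ 0.015  0.004 -1.   ] yaw 102.3 F [ 0.1  0.2 -1.3] w 53.5 q6 -1.15
dx 0 dy 28 dz -1 twist 0.3
```

View pics/w7.png

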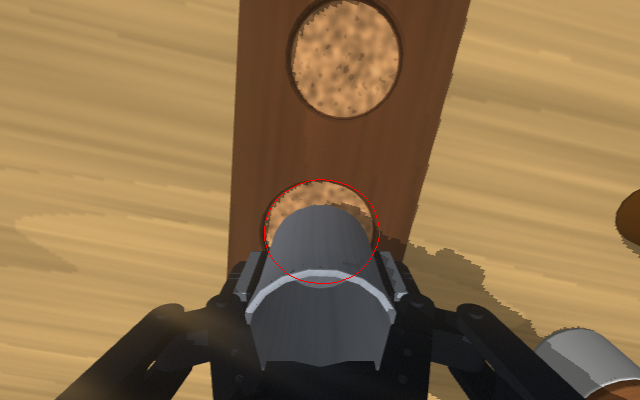

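The jug hangs over the middle recess (circle centre 322,231) and is centred. Lowering.

```bash
python3 -m crank '[{"dx":0,"dy":12,"dz":-1,"twist":0,"grip":40},{"dx":0,"dy":19,"dz":-1,"twist":0,"grip":40},{"dx":0,"dy":22,"dz":-1,"twist":0,"grip":40},{"dx":0,"dy":23,"dz":-1,"twist":0,"grip":40}]';python3 go.py .487 -.291 .0268 102
```

```text
time_s: 11.55
tcp_pos: [0.487, -0.2903, 0.0305]
eef_rot: [-0.441, 0.446, 0.555, -0.546]
wrist_force: [0.3, 0.0, -0.8]
width: 0.633
t 11.55 tcp [ 0.487  -0.2903  0.0305] down [ 0.014  0.005 -1.   ] yaw 102.3 F [ 0.3  0.  -0.8] w 54.1 q6 -1.15
dx -1 dy 4 dz 0 twist 0.3
```

```bash
python3 -m crank '[{"dx":-1,"dy":2,"dz":0,"twist":0,"grip":40},{"dx":-1,"dy":3,"dz":0,"twist":0,"grip":40},{"dx":-1,"dy":4,"dz":0,"twist":0,"grip":40},{"dx":-1,"dy":4,"dz":0,"twist":0,"grip":40}]';python3 go.py .487 -.291 .0268 102
```

```text
time_s: 11.95
tcp_pos: [0.4873, -0.2913, 0.0266]
eef_rot: [-0.441, 0.446, 0.555, -0.546]
wrist_force: [0.2, -0.2, -1.8]
width: 0.631
t 11.95 tcp [ 0.4873 -0.2913  0.0266] down [ 0.014  0.005 -1.   ] yaw 102.3 F [ 0.2 -0.2 -1.8] w 53.9 q6 -1.15
dx 0 dy -0 dz 0 twist 0.3
```

```bash
python3 -m crank '[{"dx":0,"dy":1,"dz":0,"twist":0,"grip":40},{"dx":0,"dy":2,"dz":0,"twist":0,"grip":40},{"dx":0,"dy":2,"dz":0,"twist":0,"grip":40}]';python3 go.py .487 -.291 .0268 102
```

```text
time_s: 12.25
tcp_pos: [0.4875, -0.2913, 0.0263]
eef_rot: [-0.44, 0.446, 0.555, -0.547]
wrist_force: [-4.8, 4.1, 15.5]
width: 0.627
t 12.25 tcp [ 0.4875 -0.2913  0.0263] down [ 0.014  0.004 -1.   ] yaw 102.4 F [-4.8  4.1 15.5] w 53.5 q6 -1.15
dx 0 dy -0 dz 0 twist 0.4
```

Contact, seated. Release.

```bash
python3 -m crank '[{"dx":0,"dy":-1,"dz":0,"twist":0,"grip":55},{"dx":0,"dy":-1,"dz":0,"twist":0,"grip":60},{"dx":0,"dy":-1,"dz":0,"twist":0,"grip":70},{"dx":0,"dy":-1,"dz":0,"twist":0,"grip":80},{"dx":0,"dy":-1,"dz":0,"twist":0,"grip":80}]'; python3 look.py pics/w8.png;python3 go.py .4328 -.0778 .13 90
```

```text
time_s: 12.75
tcp_pos: [0.4874, -0.2913, 0.0271]
eef_rot: [-0.44, 0.446, 0.555, -0.547]
wrist_force: [0.4, -0.2, -0.1]
width: 0.935
t 12.8 tcp [ 0.4874 -0.2913  0.0271] down [ 0.014  0.004 -1.   ] yaw 102.4 F [-0.1 -0.3 -0.6] w 80.0 q6 -1.15
dx 220 dy -103 dz 6 twist 12.4
```

View pics/w8.png

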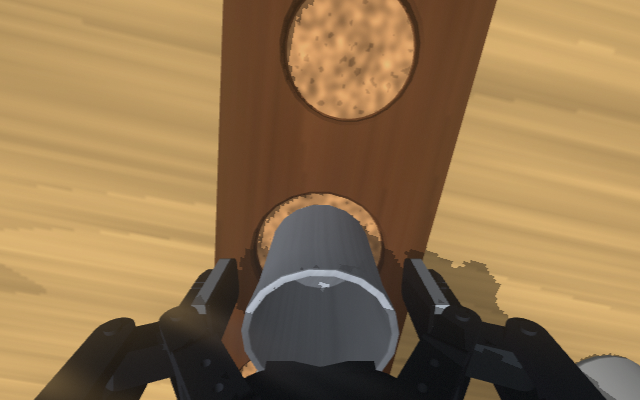

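The jug is in the recess with an even gap. On to the honey jar.

```bash
python3 -m crank '[{"dx":0,"dy":-25,"dz":0,"twist":0,"grip":85},{"dx":0,"dy":-65,"dz":0,"twist":0,"grip":85},{"dx":10,"dy":-100,"dz":0,"twist":0,"grip":85},{"dx":60,"dy":-103,"dz":2,"twist":8,"grip":85},{"dx":110,"dy":-103,"dz":3,"twist":8,"grip":85}]';python3 go.py .4335 -.077 .12 94
```

```text
time_s: 13.3
tcp_pos: [0.4606, -0.1873, 0.1313]
eef_rot: [-0.479, 0.486, 0.522, -0.512]
wrist_force: [0.5, 1.3, 0.2]
width: 0.998
t 13.3 tcp [ 0.4606 -0.1873  0.1313] down [ 0.017  0.004 -1.   ] yaw 94.0 F [0.5 1.3 0.2] w 85.3 q6 -1.5
dx 112 dy 11 dz 20 twist -0.0
```

```bash
python3 -m crank '[{"dx":45,"dy":5,"dz":10,"twist":0,"grip":85},{"dx":85,"dy":8,"dz":17,"twist":0,"grip":85},{"dx":110,"dy":11,"dz":20,"twist":0,"grip":85},{"dx":112,"dy":11,"dz":20,"twist":0,"grip":85}]';python3 go.py .4335 -.077 .008 94; python3 look.py pics/w9.png .4328 -.0778 .051 .0195
```

```text
time_s: 13.7
tcp_pos: [0.4324, -0.0748, 0.1203]
eef_rot: [-0.478, 0.485, 0.523, -0.512]
wrist_force: [0.5, -0.4, 0.7]
width: 0.995
t 13.7 tcp [ 0.4324 -0.0748  0.1203] down [ 0.017  0.005 -1.   ] yaw 94.2 F [ 0.5 -0.4  0.7] w 85.0 q6 -1.78
dx -3 dy 112 dz 1 twist 0.2
```

View pics/w9.png

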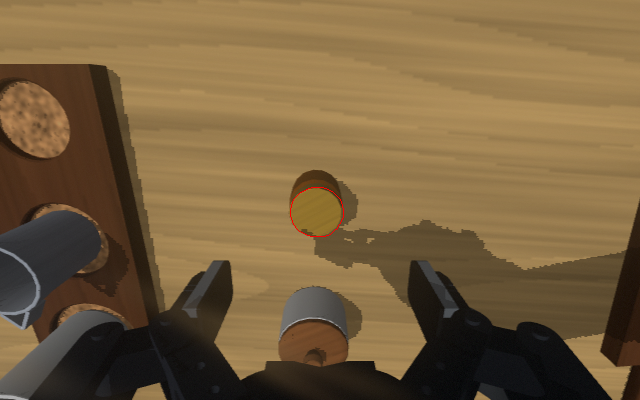

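The honey lid sits in its circle (317,212). Descending.

```bash
python3 -m crank '[{"dx":-2,"dy":30,"dz":0,"twist":0,"grip":85},{"dx":-2,"dy":65,"dz":0,"twist":0,"grip":80},{"dx":-2,"dy":92,"dz":0,"twist":0,"grip":75},{"dx":-2,"dy":106,"dz":0,"twist":0,"grip":70},{"dx":-2,"dy":110,"dz":0,"twist":0,"grip":65}]';python3 go.py .4335 -.077 .008 94; python3 look.py pics/w10.png
```

```text
time_s: 14.25
tcp_pos: [0.4341, -0.078, 0.0089]
eef_rot: [-0.479, 0.485, 0.522, -0.513]
wrist_force: [-0.0, 0.2, 0.8]
width: 0.759
t 14.25 tcp [ 0.4341 -0.078   0.0089] down [ 0.014  0.004 -1.   ] yaw 94.1 F [-0.   0.2  0.8] w 64.8 q6 -1.77
dx 1 dy 1 dz 1 twist 0.1
```

View pics/w10.png

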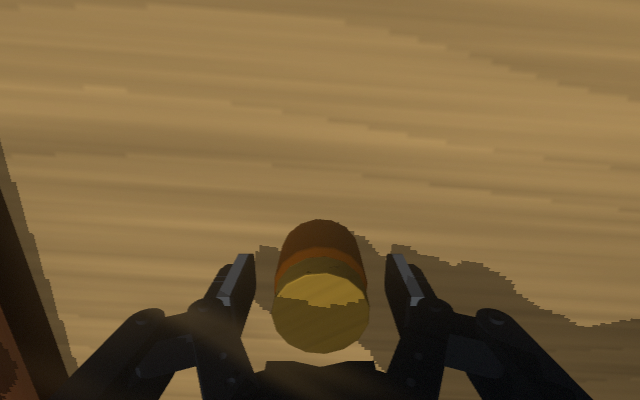

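```bash
python3 -m crank '[{"dx":0,"dy":1,"dz":0,"twist":0,"grip":55},{"dx":0,"dy":1,"dz":0,"twist":0,"grip":46},{"dx":0,"dy":1,"dz":0,"twist":0,"grip":30},{"dx":0,"dy":1,"dz":0,"twist":0,"grip":30},{"dx":0,"dy":1,"dz":0,"twist":0,"grip":30}]';python3 -m crank '[{"dx":0,"dy":0,"dz":0,"twist":0,"grip":30},{"dx":0,"dy":0,"dz":0,"twist":0,"grip":30}]';python3 go.py .386 -.2987 .11 94
```

```text
time_s: 14.8
tcp_pos: [0.435, -0.0779, 0.0093]
eef_rot: [-0.478, 0.485, 0.523, -0.513]
wrist_force: [-1.1, -1.3, 5.7]
width: 0.473
time_s: 15.0
tcp_pos: [0.4354, -0.0778, 0.0098]
eef_rot: [-0.478, 0.485, 0.523, -0.512]
wrist_force: [0.7, 0.7, -0.4]
width: 0.47
t 15.0 tcp [ 0.4354 -0.0778  0.0098] down [ 0.018  0.004 -1.   ] yaw 94.1 F [ 0.7  0.7 -0.4] w 40.1 q6 -1.77
dx -217 dy -102 dz 63 twist 0.1
```

Opening reads 40.1 mm against the 42 mm body, slightly under. I'll lift a little and look.

```bash
python3 -m crank '[{"dx":0,"dy":-10,"dz":0,"twist":0,"grip":30},{"dx":0,"dy":-35,"dz":0,"twist":0,"grip":30},{"dx":0,"dy":-70,"dz":0,"twist":0,"grip":30},{"dx":0,"dy":-95,"dz":0,"twist":0,"grip":30},{"dx":0,"dy":-102,"dz":0,"twist":0,"grip":30}]';python3 go.py .386 -.2987 .11 94;  python3 look.py pics/w11.png
python3 - <<'E'
from rig import snapshot
import cv2
f=snapshot("scene")["frame"]; cv2.imwrite("pics/s11.png",cv2.resize(f[100:300,150:400],None,fx=3,fy=3))
E
```

```text
time_s: 15.5
tcp_pos: [0.4352, -0.0779, 0.1152]
eef_rot: [-0.477, 0.486, 0.525, -0.511]
wrist_force: [-0.8, -0.0, -1.6]
width: 0.474
t 15.5 tcp [ 0.4352 -0.0779  0.1152] down [ 0.023  0.005 -1.   ] yaw 94.1 F [-0.8 -0.  -1.6] w 40.5 q6 -1.77
dx -217 dy 3 dz 65 twist 0.1
```

View pics/w11.png

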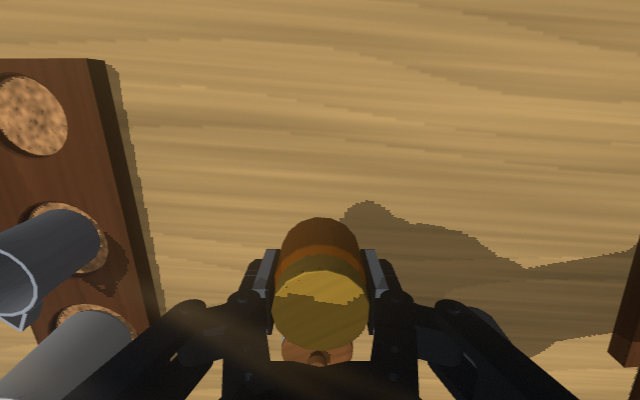

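View pics/s11.png

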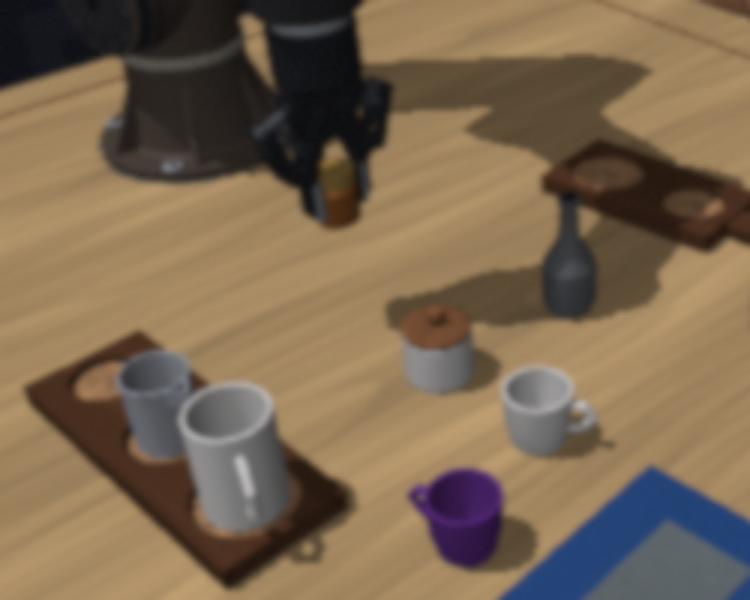

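The jar is held upright and level, with the pads on its body. Carrying it on.

```bash
python3 -m crank '[{"dx":-30,"dy":0,"dz":10,"twist":0,"grip":30},{"dx":-75,"dy":0,"dz":25,"twist":0,"grip":30},{"dx":-120,"dy":0,"dz":42,"twist":0,"grip":30},{"dx":-165,"dy":0,"dz":57,"twist":0,"grip":30},{"dx":-200,"dy":0,"dz":65,"twist":0,"grip":30}]';python3 -m crank '[{"dx":-15,"dy":20,"dz":0,"twist":0,"grip":30},{"dx":-18,"dy":45,"dz":0,"twist":0,"grip":30},{"dx":-18,"dy":60,"dz":0,"twist":0,"grip":30},{"dx":-18,"dy":65,"dz":0,"twist":0,"grip":30}]';python3 go.py .386 -.2987 .022 94;  python3 look.py pics/w12.png .386 -.2987 .02 .03
```

```text
time_s: 16.1
tcp_pos: [0.3817, -0.2837, 0.1097]
eef_rot: [-0.479, 0.485, 0.523, -0.511]
wrist_force: [0.7, -0.0, -1.2]
width: 0.471
time_s: 16.5
tcp_pos: [0.3819, -0.3008, 0.0418]
eef_rot: [-0.481, 0.484, 0.522, -0.512]
wrist_force: [0.1, -0.0, -1.4]
width: 0.47
t 16.5 tcp [ 0.3819 -0.3008  0.0418] down [ 0.013  0.008 -1.   ] yaw 94.0 F [ 0.1 -0.  -1.4] w 40.2 q6 -1.22
dx 2 dy 20 dz -4 twist -0.0
```

View pics/w12.png

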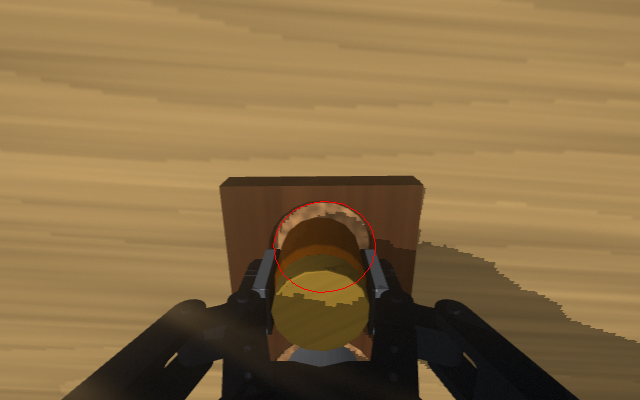

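```bash
python3 -m crank '[{"dx":1,"dy":6,"dz":-3,"twist":0,"grip":30},{"dx":1,"dy":12,"dz":-4,"twist":0,"grip":30},{"dx":1,"dy":15,"dz":-4,"twist":0,"grip":30},{"dx":1,"dy":16,"dz":-4,"twist":0,"grip":30}]';python3 go.py .386 -.2987 .022 94
```

```text
time_s: 16.95
tcp_pos: [0.3866, -0.2992, 0.0261]
eef_rot: [-0.48, 0.484, 0.523, -0.512]
wrist_force: [-0.3, -0.0, -0.3]
width: 0.467
t 16.95 tcp [ 0.3866 -0.2992  0.0261] down [ 0.014  0.008 -1.   ] yaw 94.1 F [-0.3 -0.  -0.3] w 39.8 q6 -1.22
dx 0 dy 4 dz 1 twist 0.1
```

```bash
python3 -m crank '[{"dx":0,"dy":1,"dz":0,"twist":0,"grip":30},{"dx":0,"dy":2,"dz":0,"twist":0,"grip":30},{"dx":0,"dy":3,"dz":0,"twist":0,"grip":30},{"dx":0,"dy":3,"dz":0,"twist":0,"grip":30}]';python3 go.py .386 -.2987 .022 94
```

```text
time_s: 17.35
tcp_pos: [0.3866, -0.2992, 0.0231]
eef_rot: [-0.48, 0.484, 0.523, -0.512]
wrist_force: [-0.2, -0.4, -1.1]
width: 0.468
t 17.35 tcp [ 0.3866 -0.2992  0.0231] down [ 0.014  0.008 -1.   ] yaw 94.1 F [-0.2 -0.4 -1.1] w 40.0 q6 -1.22
dx 1 dy 1 dz 1 twist 0.1
```

```bash
python3 -m crank '[{"dx":0,"dy":1,"dz":0,"twist":0,"grip":30},{"dx":0,"dy":2,"dz":0,"twist":0,"grip":30}]';python3 go.py .386 -.2987 .022 94
```

```text
time_s: 17.55
tcp_pos: [0.3867, -0.2992, 0.0213]
eef_rot: [-0.48, 0.484, 0.523, -0.512]
wrist_force: [-4.1, 6.0, 18.2]
width: 0.469
t 17.55 tcp [ 0.3867 -0.2992  0.0213] down [ 0.014  0.008 -1.   ] yaw 94.1 F [-4.1  6.  18.2] w 40.0 q6 -1.22
dx 1 dy -1 dz 1 twist 0.1
```

```bash
python3 -m crank '[{"dx":0,"dy":-1,"dz":0,"twist":0,"grip":43},{"dx":0,"dy":-1,"dz":0,"twist":0,"grip":48},{"dx":0,"dy":-1,"dz":0,"twist":0,"grip":56},{"dx":0,"dy":-1,"dz":0,"twist":0,"grip":65},{"dx":0,"dy":-1,"dz":0,"twist":0,"grip":70}]'; python3 look.py pics/w13.png .386 -.2987 .02 .03;python3 go.py .679 -.0645 .14 60
```

```text
time_s: 18.05
tcp_pos: [0.3867, -0.2992, 0.0223]
eef_rot: [-0.48, 0.484, 0.523, -0.512]
wrist_force: [-0.1, -0.2, -0.2]
width: 0.816
t 18.1 tcp [ 0.3867 -0.2992  0.0223] down [ 0.014  0.008 -1.   ] yaw 94.1 F [-0.2  0.5  0.5] w 70.3 q6 -1.22
dx 214 dy -112 dz -310 twist 34.1
```

View pics/w13.png

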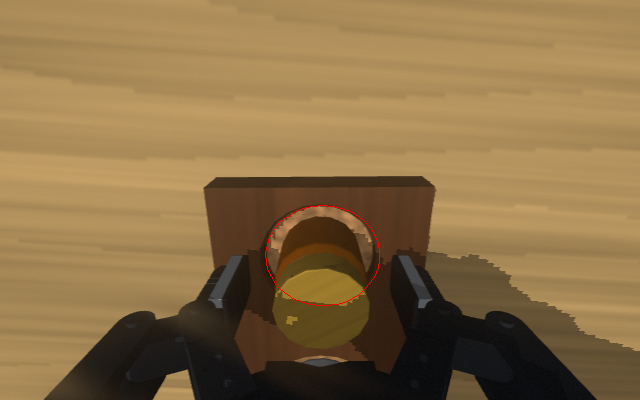

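The jar stands in the small recess. On to the espresso cup, handle at about 30°, so jaws at 120°.

```bash
python3 -m crank '[{"dx":0,"dy":-25,"dz":0,"twist":0,"grip":80},{"dx":0,"dy":-70,"dz":0,"twist":0,"grip":85},{"dx":5,"dy":-115,"dz":0,"twist":0,"grip":85},{"dx":30,"dy":-140,"dz":-20,"twist":-8,"grip":85},{"dx":60,"dy":-140,"dz":-55,"twist":-16,"grip":85}]';python3 go.py .679 -.0645 .16 120
```

```text
time_s: 18.6
tcp_pos: [0.4367, -0.2371, 0.168]
eef_rot: [-0.399, 0.409, 0.586, -0.574]
wrist_force: [1.8, -1.5, -0.2]
width: 0.996
t 18.6 tcp [ 0.4367 -0.2371  0.168 ] down [ 0.021  0.006 -1.   ] yaw 110.2 F [ 1.8 -1.5 -0.2] w 85.1 q6 -1.1
dx 78 dy 14 dz -287 twist -9.8
```

```bash
python3 -m crank '[{"dx":78,"dy":10,"dz":-280,"twist":-10,"grip":85},{"dx":78,"dy":10,"dz":-280,"twist":-10,"grip":85},{"dx":78,"dy":10,"dz":-280,"twist":-10,"grip":85},{"dx":78,"dy":10,"dz":-280,"twist":-10,"grip":85},{"dx":78,"dy":10,"dz":-280,"twist":-10,"grip":85}]';python3 go.py .679 -.0645 .14 120;python3 -m crank '[{"dx":15,"dy":10,"dz":-38,"twist":0,"grip":85},{"dx":15,"dy":20,"dz":-50,"twist":0,"grip":85},{"dx":15,"dy":20,"dz":-50,"twist":0,"grip":85}]';python3 go.py .679 -.0645 .014 120;python3 look.py pics/w14.png .679 -.0645 .054 .029
```

```text
time_s: 19.1
tcp_pos: [0.6401, -0.0897, 0.1639]
eef_rot: [-0.347, 0.358, 0.619, -0.608]
wrist_force: [0.5, -0.3, 0.6]
width: 0.996
t 19.1 tcp [ 0.6401 -0.0897  0.1639] down [ 0.021  0.006 -1.   ] yaw 120.2 F [ 0.5 -0.3  0.6] w 85.0 q6 -1.2
dx 2 dy 25 dz -46 twist 0.2
time_s: 19.4
tcp_pos: [0.6762, -0.05, 0.1422]
eef_rot: [-0.347, 0.356, 0.618, -0.609]
wrist_force: [-1.2, -0.7, -0.2]
width: 0.997
t 19.4 tcp [ 0.6762 -0.05    0.1422] down [ 0.018  0.006 -1.   ] yaw 120.3 F [-1.2 -0.7 -0.2] w 85.1 q6 -1.25
dx -13 dy 128 dz 7 twist 0.3
```

View pics/w14.png

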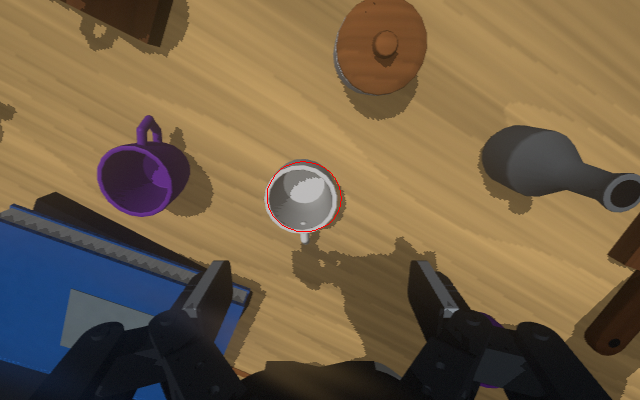

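The white cup rim (302,199) matches and its handle points straight down the image. Centre and descend.

```bash
python3 -m crank '[{"dx":-13,"dy":10,"dz":6,"twist":0,"grip":85},{"dx":-14,"dy":50,"dz":6,"twist":0,"grip":85},{"dx":-14,"dy":90,"dz":6,"twist":0,"grip":85},{"dx":-14,"dy":118,"dz":6,"twist":0,"grip":80},{"dx":-14,"dy":126,"dz":6,"twist":0,"grip":75}]';python3 go.py .679 -.0645 .014 120;python3 look.py pics/w15.png
```

```text
time_s: 19.95
tcp_pos: [0.6766, -0.0676, 0.014]
eef_rot: [-0.35, 0.356, 0.617, -0.609]
wrist_force: [-1.0, -0.4, -0.7]
width: 0.881
t 19.95 tcp [ 0.6766 -0.0676  0.014 ] down [ 0.013  0.005 -1.   ] yaw 120.2 F [-1.  -0.4 -0.7] w 75.2 q6 -1.23
dx 1 dy 0 dz -4 twist 0.2
```

View pics/w15.png

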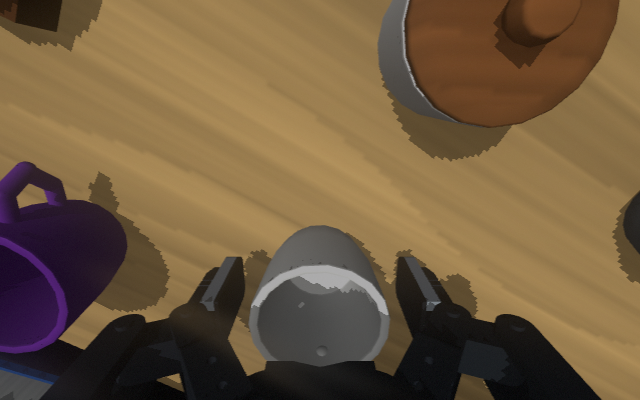

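Centred in x (rim 250–389, centre 319.5). I'll move 4 mm along −z and close.

```bash
python3 -m crank '[{"dx":0,"dy":0,"dz":-4,"twist":0,"grip":75},{"dx":0,"dy":0,"dz":-4,"twist":0,"grip":64},{"dx":0,"dy":0,"dz":-4,"twist":0,"grip":42},{"dx":0,"dy":0,"dz":-4,"twist":0,"grip":42},{"dx":0,"dy":0,"dz":-4,"twist":0,"grip":42}]';python3 -m crank '[{"dx":0,"dy":0,"dz":0,"twist":0,"grip":42},{"dx":0,"dy":0,"dz":0,"twist":0,"grip":42}]';python3 go.py .534 .284 .2 120
```

```text
time_s: 20.5
tcp_pos: [0.6821, -0.0653, 0.017]
eef_rot: [-0.348, 0.357, 0.618, -0.608]
wrist_force: [-1.4, 0.0, 6.0]
width: 0.659
time_s: 20.7
tcp_pos: [0.6825, -0.0652, 0.018]
eef_rot: [-0.347, 0.357, 0.618, -0.608]
wrist_force: [0.3, -0.5, -1.3]
width: 0.662
t 20.7 tcp [ 0.6825 -0.0652  0.018 ] down [ 0.019  0.005 -1.   ] yaw 120.2 F [ 0.3 -0.5 -1.3] w 56.5 q6 -1.23
dx 376 dy -183 dz -51 twist 0.2
```

```bash
python3 -m crank '[{"dx":0,"dy":-12,"dz":0,"twist":0,"grip":42},{"dx":0,"dy":-45,"dz":0,"twist":0,"grip":42},{"dx":0,"dy":-90,"dz":0,"twist":0,"grip":42},{"dx":0,"dy":-135,"dz":0,"twist":0,"grip":42},{"dx":15,"dy":-170,"dz":-2,"twist":0,"grip":42}]';python3 go.py .534 .284 .2 120
```

```text
time_s: 21.2
tcp_pos: [0.6742, -0.0532, 0.1919]
eef_rot: [-0.347, 0.358, 0.618, -0.607]
wrist_force: [0.3, -0.1, -1.8]
width: 0.66
t 21.2 tcp [ 0.6742 -0.0532  0.1919] down [ 0.022  0.005 -1.   ] yaw 120.2 F [ 0.3 -0.1 -1.8] w 56.4 q6 -1.25
dx 362 dy -9 dz -48 twist 0.2
```

```bash
python3 -m crank '[{"dx":45,"dy":-8,"dz":-6,"twist":0,"grip":42},{"dx":90,"dy":-10,"dz":-13,"twist":0,"grip":42},{"dx":135,"dy":-10,"dz":-20,"twist":0,"grip":42},{"dx":180,"dy":-10,"dz":-26,"twist":0,"grip":42},{"dx":225,"dy":-10,"dz":-32,"twist":0,"grip":42}]';python3 go.py .534 .284 .12 120
```

```text
time_s: 21.7
tcp_pos: [0.5876, 0.1589, 0.2022]
eef_rot: [-0.347, 0.359, 0.619, -0.607]
wrist_force: [1.8, 0.3, -2.0]
width: 0.657
t 21.7 tcp [0.5876 0.1589 0.2022] down [ 0.023  0.006 -1.   ] yaw 120.2 F [ 1.8  0.3 -2. ] w 56.1 q6 -1.64
dx 136 dy 82 dz -15 twist 0.2
```

```bash
python3 -m crank '[{"dx":45,"dy":10,"dz":-5,"twist":0,"grip":42},{"dx":88,"dy":25,"dz":-10,"twist":0,"grip":42},{"dx":120,"dy":50,"dz":-14,"twist":0,"grip":42},{"dx":134,"dy":90,"dz":-15,"twist":0,"grip":42},{"dx":136,"dy":125,"dz":-15,"twist":0,"grip":42}]';python3 go.py .534 .284 .06 120;python3 look.py pics/w16.png .534 .284 .02 .033
```

```text
time_s: 22.2
tcp_pos: [0.5342, 0.287, 0.0766]
eef_rot: [-0.346, 0.358, 0.62, -0.607]
wrist_force: [0.2, -0.5, -1.3]
width: 0.66
t 22.2 tcp [0.5342 0.287  0.0766] down [ 0.024  0.007 -1.   ] yaw 120.3 F [ 0.2 -0.5 -1.3] w 56.4 q6 -1.88
dx -2 dy 17 dz 2 twist 0.3
```

View pics/w16.png

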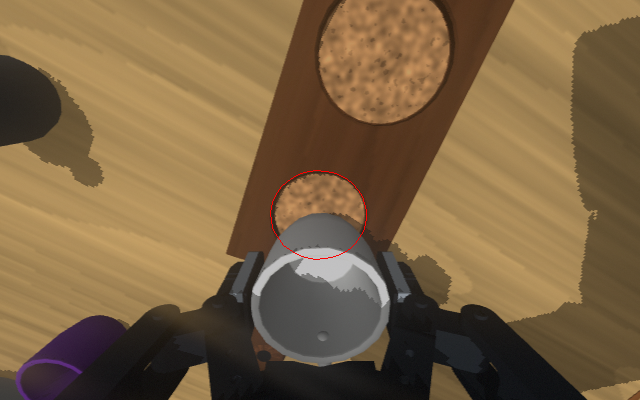

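The recess matches its circle (319,215). Lowering.

```bash
python3 -m crank '[{"dx":-2,"dy":12,"dz":2,"twist":0,"grip":42},{"dx":-2,"dy":28,"dz":2,"twist":0,"grip":42},{"dx":-2,"dy":38,"dz":2,"twist":0,"grip":42},{"dx":-2,"dy":42,"dz":2,"twist":0,"grip":42},{"dx":-2,"dy":43,"dz":2,"twist":0,"grip":42}]';python3 go.py .534 .284 .03 120;python3 look.py pics/w17.png .534 .284 .02 .033
```

```text
time_s: 22.75
tcp_pos: [0.5319, 0.2813, 0.0291]
eef_rot: [-0.347, 0.357, 0.617, -0.61]
wrist_force: [-6.6, -2.5, 14.9]
width: 0.661
t 22.75 tcp [0.5319 0.2813 0.0291] down [ 0.017  0.002 -1.   ] yaw 120.2 F [-6.6 -2.5 14.9] w 56.5 q6 -1.87
dx 1 dy -1 dz -3 twist 0.2
```

View pics/w17.png

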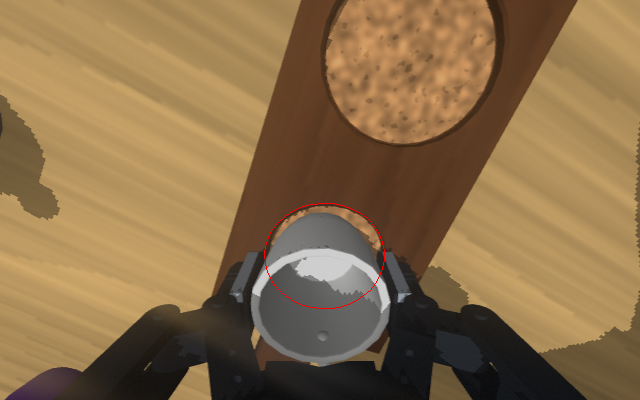

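It is seated at the expected height (15 N, TCP 29 mm). Release.

```bash
python3 -m crank '[{"dx":0,"dy":-1,"dz":0,"twist":0,"grip":58},{"dx":0,"dy":-1,"dz":0,"twist":0,"grip":64},{"dx":0,"dy":-1,"dz":0,"twist":0,"grip":72},{"dx":0,"dy":-1,"dz":0,"twist":0,"grip":80},{"dx":0,"dy":-1,"dz":0,"twist":0,"grip":80}]'; python3 look.py pics/w18.png .534 .284 .02 .033;python3 go.py .534 .284 .2 100
```

```text
time_s: 23.3
tcp_pos: [0.5319, 0.2813, 0.0302]
eef_rot: [-0.347, 0.357, 0.617, -0.609]
wrist_force: [0.1, -1.1, 0.1]
width: 0.936
t 23.35 tcp [0.5319 0.2813 0.0302] down [ 0.017  0.002 -1.   ] yaw 120.2 F [0.  0.5 0.3] w 79.7 q6 -1.87
dx 0 dy -170 dz -6 twist 20.2
```

View pics/w18.png

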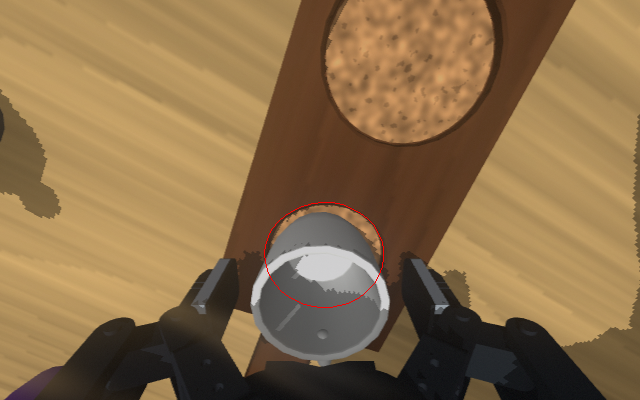

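The cup is standing in the recess by the handle. Up and over to the sugar pot, staying at 0.2 m to clear the vase.

```bash
python3 -m crank '[{"dx":0,"dy":-25,"dz":0,"twist":0,"grip":85},{"dx":0,"dy":-70,"dz":0,"twist":0,"grip":85},{"dx":0,"dy":-120,"dz":0,"twist":0,"grip":85},{"dx":0,"dy":-165,"dz":0,"twist":5,"grip":85},{"dx":0,"dy":-175,"dz":0,"twist":13,"grip":85}]';python3 go.py .558 -.071 .2 100
```

```text
time_s: 23.85
tcp_pos: [0.531, 0.2825, 0.2115]
eef_rot: [-0.415, 0.426, 0.576, -0.561]
wrist_force: [0.2, 0.4, -0.6]
width: 0.994
t 23.85 tcp [0.531  0.2825 0.2115] down [ 0.025  0.007 -1.   ] yaw 107.1 F [ 0.2  0.4 -0.6] w 84.9 q6 -2.1
dx -346 dy 10 dz 78 twist 7.1
```

```bash
python3 -m crank '[{"dx":-346,"dy":5,"dz":78,"twist":7,"grip":85},{"dx":-346,"dy":5,"dz":78,"twist":7,"grip":85},{"dx":-346,"dy":5,"dz":78,"twist":7,"grip":85},{"dx":-346,"dy":5,"dz":78,"twist":7,"grip":85},{"dx":-346,"dy":5,"dz":78,"twist":7,"grip":85}]';python3 go.py .558 -.071 .15 100
```

```text
time_s: 24.35
tcp_pos: [0.5493, 0.03, 0.205]
eef_rot: [-0.449, 0.459, 0.55, -0.534]
wrist_force: [0.6, 0.4, 0.9]
width: 0.993
t 24.35 tcp [0.5493 0.03   0.205 ] down [ 0.025  0.007 -1.   ] yaw 100.1 F [0.6 0.4 0.9] w 84.8 q6 -1.81
dx -101 dy 54 dz 10 twist 0.1
```

```bash
python3 -m crank '[{"dx":-45,"dy":5,"dz":4,"twist":0,"grip":85},{"dx":-85,"dy":20,"dz":8,"twist":0,"grip":85},{"dx":-100,"dy":45,"dz":10,"twist":0,"grip":85},{"dx":-101,"dy":54,"dz":10,"twist":0,"grip":85}]';python3 go.py .558 -.071 .009 100; python3 look.py pics/w19.png .558 -.071 .056 .031
```

```text
time_s: 24.75
tcp_pos: [0.5569, -0.0729, 0.1481]
eef_rot: [-0.451, 0.459, 0.548, -0.534]
wrist_force: [0.1, 0.9, -0.8]
width: 0.992
t 24.75 tcp [ 0.5569 -0.0729  0.1481] down [ 0.022  0.007 -1.   ] yaw 99.9 F [ 0.1  0.9 -0.8] w 84.7 q6 -1.61
dx 1 dy 139 dz 2 twist -0.1
```

View pics/w19.png

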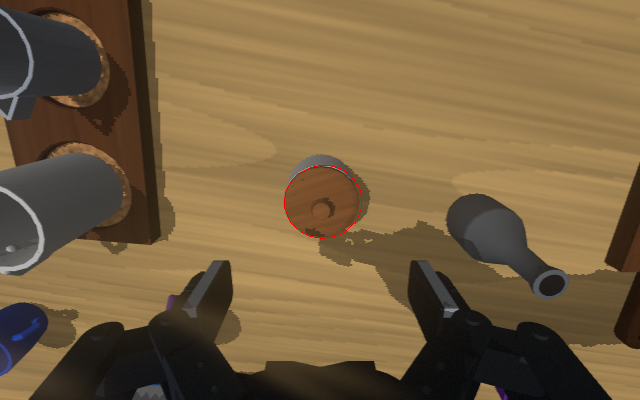

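The lid fits the circle (323,202). Descending.

```bash
python3 -m crank '[{"dx":1,"dy":30,"dz":1,"twist":0,"grip":85},{"dx":1,"dy":70,"dz":1,"twist":0,"grip":85},{"dx":1,"dy":108,"dz":1,"twist":0,"grip":85},{"dx":1,"dy":130,"dz":1,"twist":0,"grip":85},{"dx":1,"dy":137,"dz":1,"twist":0,"grip":80}]';python3 go.py .558 -.071 .009 100; python3 look.py pics/w20.png
```

```text
time_s: 25.3
tcp_pos: [0.5574, -0.0693, 0.0086]
eef_rot: [-0.451, 0.458, 0.547, -0.536]
wrist_force: [-0.5, 0.7, -0.2]
width: 0.941
t 25.3 tcp [ 0.5574 -0.0693  0.0086] down [ 0.017  0.006 -1.   ] yaw 100.0 F [-0.5  0.7 -0.2] w 80.3 q6 -1.62
dx -2 dy -0 dz -0 twist 0.0
```

View pics/w20.png

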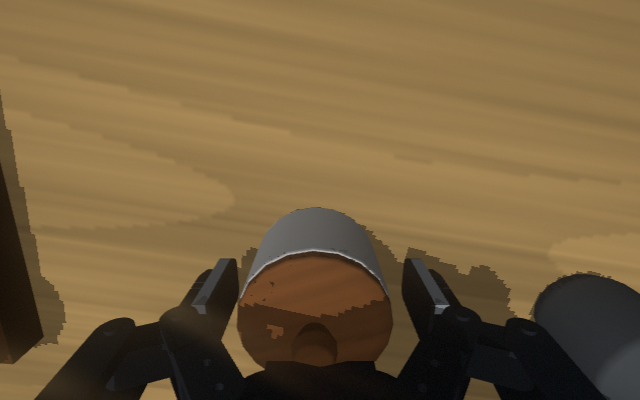

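```bash
python3 -m crank '[{"dx":-2,"dy":0,"dz":0,"twist":0,"grip":75},{"dx":-2,"dy":0,"dz":0,"twist":0,"grip":68},{"dx":-2,"dy":0,"dz":0,"twist":0,"grip":48},{"dx":-2,"dy":0,"dz":0,"twist":0,"grip":48},{"dx":-2,"dy":0,"dz":0,"twist":0,"grip":48}]';python3 -m crank '[{"dx":0,"dy":0,"dz":0,"twist":0,"grip":48},{"dx":0,"dy":0,"dz":0,"twist":0,"grip":48}]';python3 go.py .426 .2648 .18 100
```

```text
time_s: 25.85
tcp_pos: [0.5594, -0.0711, 0.0109]
eef_rot: [-0.45, 0.458, 0.548, -0.535]
wrist_force: [-1.4, 1.1, 6.0]
width: 0.713
time_s: 26.05
tcp_pos: [0.5598, -0.071, 0.0119]
eef_rot: [-0.45, 0.459, 0.549, -0.535]
wrist_force: [-0.1, 0.8, -2.0]
width: 0.711
t 26.05 tcp [ 0.5598 -0.071   0.0119] down [ 0.022  0.007 -1.   ] yaw 100.0 F [-0.1  0.8 -2. ] w 60.7 q6 -1.61
dx 355 dy -169 dz 69 twist 0.0
```

```bash
python3 -m crank '[{"dx":0,"dy":-12,"dz":0,"twist":0,"grip":48},{"dx":0,"dy":-45,"dz":0,"twist":0,"grip":48},{"dx":0,"dy":-90,"dz":0,"twist":0,"grip":48},{"dx":0,"dy":-135,"dz":0,"twist":0,"grip":48},{"dx":15,"dy":-168,"dz":3,"twist":0,"grip":48}]';python3 -m crank '[{"dx":45,"dy":-3,"dz":12,"twist":0,"grip":48},{"dx":90,"dy":-3,"dz":22,"twist":0,"grip":48},{"dx":135,"dy":-3,"dz":32,"twist":0,"grip":48},{"dx":180,"dy":-3,"dz":42,"twist":0,"grip":48},{"dx":225,"dy":-3,"dz":50,"twist":0,"grip":48}]';python3 go.py .426 .2648 .15 100
```

```text
time_s: 26.55
tcp_pos: [0.5512, -0.0588, 0.1838]
eef_rot: [-0.449, 0.46, 0.549, -0.534]
wrist_force: [1.4, 1.4, -3.3]
width: 0.709
time_s: 27.05
tcp_pos: [0.4617, 0.1553, 0.1871]
eef_rot: [-0.449, 0.46, 0.55, -0.533]
wrist_force: [1.1, 0.6, -2.7]
width: 0.713
t 27.05 tcp [0.4617 0.1553 0.1871] down [ 0.026  0.008 -1.   ] yaw 99.9 F [ 1.1  0.6 -2.7] w 60.9 q6 -2.14
dx 114 dy 37 dz 17 twist -0.1
```

```bash
python3 -m crank '[{"dx":45,"dy":10,"dz":7,"twist":0,"grip":48},{"dx":85,"dy":25,"dz":13,"twist":0,"grip":48},{"dx":108,"dy":50,"dz":16,"twist":0,"grip":48},{"dx":114,"dy":85,"dz":17,"twist":0,"grip":48},{"dx":114,"dy":115,"dz":17,"twist":0,"grip":48}]';python3 go.py .426 .2648 .024 100;python3 look.py pics/w21.png .426 .2648 .02 .04
```

```text
time_s: 27.55
tcp_pos: [0.4278, 0.2669, 0.0718]
eef_rot: [-0.449, 0.46, 0.55, -0.533]
wrist_force: [0.6, -0.2, -2.6]
width: 0.711
t 27.55 tcp [0.4278 0.2669 0.0718] down [ 0.027  0.009 -1.   ] yaw 100.1 F [ 0.6 -0.2 -2.6] w 60.8 q6 -2.38
dx -2 dy 48 dz 3 twist 0.1
```

View pics/w21.png

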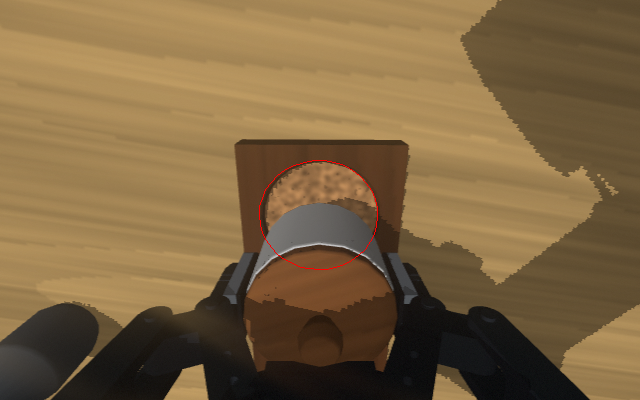

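```bash
python3 -m crank '[{"dx":-1,"dy":12,"dz":2,"twist":0,"grip":48},{"dx":-1,"dy":26,"dz":2,"twist":0,"grip":48},{"dx":-1,"dy":34,"dz":1,"twist":0,"grip":48},{"dx":-1,"dy":37,"dz":1,"twist":0,"grip":48},{"dx":-1,"dy":38,"dz":1,"twist":0,"grip":48}]';python3 go.py .426 .2648 .024 100;python3 look.py pics/w22.png .426 .2648 .02 .04
```

```text
time_s: 28.1
tcp_pos: [0.4263, 0.2633, 0.0298]
eef_rot: [-0.45, 0.46, 0.548, -0.535]
wrist_force: [0.2, 0.1, -2.7]
width: 0.713
t 28.1 tcp [0.4263 0.2633 0.0298] down [ 0.023  0.004 -1.   ] yaw 99.9 F [ 0.2  0.1 -2.7] w 60.9 q6 -2.38
dx 2 dy 6 dz 0 twist -0.1
```

View pics/w22.png

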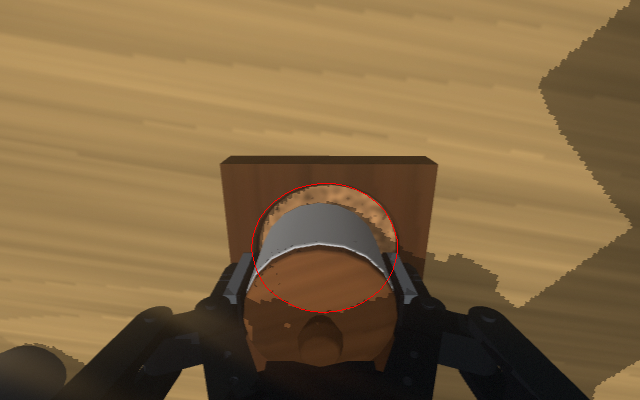

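The recess centre is at about x=327 and the pot at 321, so I'll nudge +2 mm while lowering.

```bash
python3 -m crank '[{"dx":2,"dy":1,"dz":0,"twist":0,"grip":48},{"dx":2,"dy":2,"dz":0,"twist":0,"grip":48},{"dx":2,"dy":4,"dz":0,"twist":0,"grip":48},{"dx":2,"dy":5,"dz":0,"twist":0,"grip":48}]';python3 go.py .426 .2648 .0239 100; python3 -m crank '[{"dx":0,"dy":1,"dz":0,"twist":0,"grip":48},{"dx":0,"dy":1,"dz":0,"twist":0,"grip":48}]';python3 go.py .426 .2648 .0239 100
```

```text
time_s: 28.55
tcp_pos: [0.426, 0.2653, 0.0247]
eef_rot: [-0.45, 0.46, 0.548, -0.535]
wrist_force: [-0.0, -0.4, -2.7]
width: 0.712
t 28.55 tcp [0.426  0.2653 0.0247] down [ 0.023  0.004 -1.   ] yaw 99.9 F [-0.  -0.4 -2.7] w 60.8 q6 -2.38
dx -0 dy 1 dz 0 twist -0.1
time_s: 28.75
tcp_pos: [0.426, 0.2652, 0.0236]
eef_rot: [-0.45, 0.46, 0.548, -0.535]
wrist_force: [-0.4, 0.1, -3.4]
width: 0.711
t 28.75 tcp [0.426  0.2652 0.0236] down [ 0.022  0.004 -1.   ] yaw 99.9 F [-0.4  0.1 -3.4] w 60.7 q6 -2.38
dx -0 dy -0 dz 0 twist -0.1
```

```bash
python3 -m crank '[{"dx":0,"dy":1,"dz":0,"twist":0,"grip":48},{"dx":0,"dy":1,"dz":0,"twist":0,"grip":48}]';python3 go.py .426 .2648 .0239 100
```

```text
time_s: 28.95
tcp_pos: [0.4261, 0.2653, 0.023]
eef_rot: [-0.45, 0.46, 0.548, -0.535]
wrist_force: [-0.6, -1.5, 2.8]
width: 0.707
t 28.95 tcp [0.4261 0.2653 0.023 ] down [ 0.023  0.004 -1.   ] yaw 100.0 F [-0.6 -1.5  2.8] w 60.4 q6 -2.38
dx -0 dy -1 dz 0 twist -0.0
```

Contact. Release, then back off upward.

```bash
python3 -m crank '[{"dx":0,"dy":0,"dz":0,"twist":0,"grip":63},{"dx":0,"dy":0,"dz":0,"twist":0,"grip":68},{"dx":0,"dy":0,"dz":0,"twist":0,"grip":75},{"dx":0,"dy":0,"dz":0,"twist":0,"grip":82},{"dx":0,"dy":0,"dz":0,"twist":0,"grip":85}]'; python3 look.py pics/w23.png
```

```text
time_s: 29.45
tcp_pos: [0.4261, 0.2653, 0.023]
eef_rot: [-0.45, 0.46, 0.548, -0.535]
wrist_force: [-0.4, -0.1, 0.2]
width: 0.995
```

View pics/w23.png

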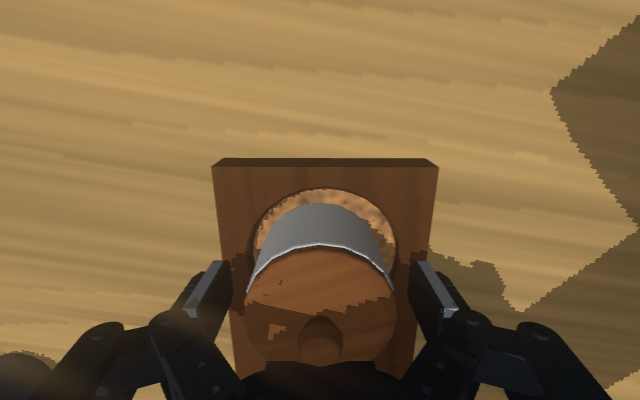

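```bash
python3 -m crank '[{"dx":0,"dy":-25,"dz":0,"twist":0,"grip":85},{"dx":0,"dy":-70,"dz":0,"twist":0,"grip":85},{"dx":0,"dy":-120,"dz":0,"twist":0,"grip":85},{"dx":0,"dy":-170,"dz":0,"twist":0,"grip":85},{"dx":-30,"dy":-200,"dz":0,"twist":0,"grip":85}]'; python3 -m crank '[{"dx":-230,"dy":-20,"dz":-30,"twist":0,"grip":85},{"dx":-230,"dy":-20,"dz":-30,"twist":0,"grip":85},{"dx":-230,"dy":-20,"dz":-30,"twist":0,"grip":85},{"dx":-230,"dy":-20,"dz":-30,"twist":0,"grip":85},{"dx":-230,"dy":-20,"dz":-30,"twist":0,"grip":85}]'
python3 - <<'E'
from h import *
from rig import snapshot,robot
f=snapshot("top")["frame"]; cv2.imwrite("pics/t24.png",f)
cv2.imwrite("pics/t24z.png",np.hstack([cv2.resize(f[165:305,155:235],None,fx=4,fy=4,interpolation=cv2.INTER_CUBIC),cv2.resize(f[180:320,395:475],None,fx=4,fy=4,interpolation=cv2.INTER_CUBIC)]))
f=snapshot("scene")["frame"]; cv2.imwrite("pics/s24.png",cv2.resize(f[120:310,150:450],None,fx=2.6,fy=2.6))
E
```

```text
time_s: 30.0
tcp_pos: [0.4279, 0.2371, 0.2272]
eef_rot: [-0.449, 0.459, 0.55, -0.534]
wrist_force: [1.0, -0.2, 0.1]
width: 0.993
time_s: 30.5
tcp_pos: [0.4976, 0.0131, 0.2478]
eef_rot: [-0.449, 0.46, 0.55, -0.533]
wrist_force: [0.1, 0.5, -0.1]
width: 0.995
```

View pics/t24.png

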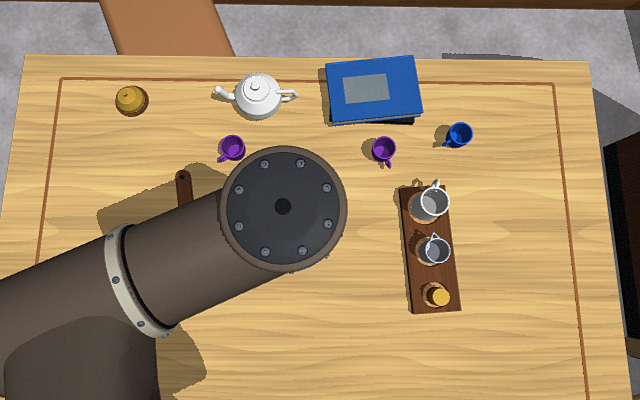

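View pics/t24z.png

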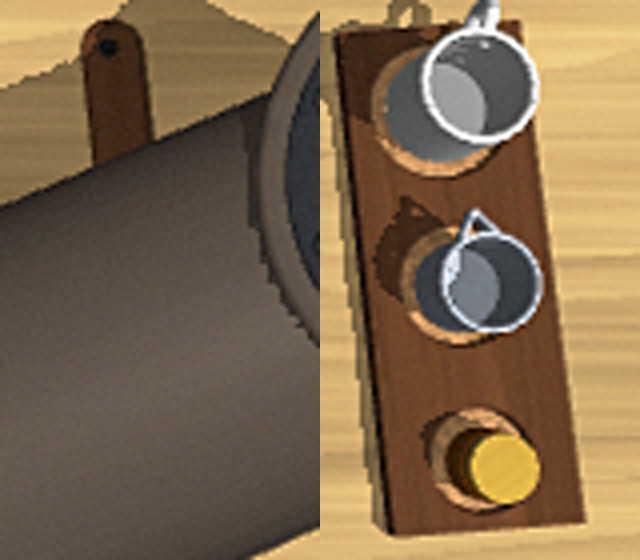

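View pics/s24.png

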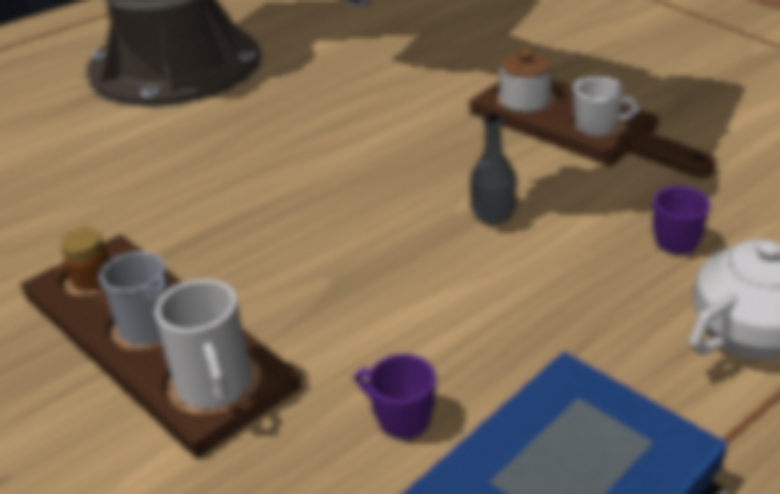

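All five look seated. I'll clear the top view of the paddle board for one last numeric check.

```bash
python3 -m crank '[{"dx":-240,"dy":-40,"dz":0,"twist":0,"grip":85},{"dx":-240,"dy":-40,"dz":0,"twist":0,"grip":85},{"dx":-240,"dy":-40,"dz":0,"twist":0,"grip":85},{"dx":-240,"dy":-40,"dz":0,"twist":0,"grip":85},{"dx":-240,"dy":-40,"dz":0,"twist":0,"grip":85}]'; python3 -m crank '[{"dx":0,"dy":0,"dz":0,"twist":0,"grip":85},{"dx":0,"dy":0,"dz":0,"twist":0,"grip":85}]'
python3 - <<'E'
from h import *
from rig import snapshot,robot
d=snapshot("top"); 
def draw(d,f,k,P):
    for x,y,z,r in P:
        p=[(proj(d,[x+r*np.cos(t),y+r*np.sin(t),z])+.5)*k for t in np.linspace(0,6.283,40)]
        cv2.polylines(f,[np.round(np.array(p)).astype(np.int32)],True,(0,0,255),1)
P=[(.534,.2837,.066,.029),(.426,.2648,.068,.031)]
Q=P+[(.5928,-.2832,.104,.033),(.487,-.291,.080,.0285),(.386,-.2987,.063,.0195),(.5635,.079,.12,.0085)]
a=cv2.resize(d["frame"],None,fx=4,fy=4,interpolation=cv2.INTER_CUBIC); draw(d,a,4,P+Q[-1:])
s=snapshot("scene"); b=cv2.resize(s["frame"],None,fx=3,fy=3,interpolation=cv2.INTER_CUBIC); draw(s,b,3,Q)
cv2.imwrite("pics/t25.png",a[640:1220,600:1200]); cv2.imwrite("pics/s25.png",b[400:920,450:1250])
E
```

```text
time_s: 31.1
tcp_pos: [0.5381, -0.2255, 0.2871]
eef_rot: [-0.449, 0.461, 0.55, -0.533]
wrist_force: [1.4, 1.0, -0.3]
width: 0.996
time_s: 31.3
tcp_pos: [0.5379, -0.2261, 0.2864]
eef_rot: [-0.45, 0.461, 0.549, -0.532]
wrist_force: [-0.6, -0.2, -0.5]
width: 0.992
```

View pics/t25.png

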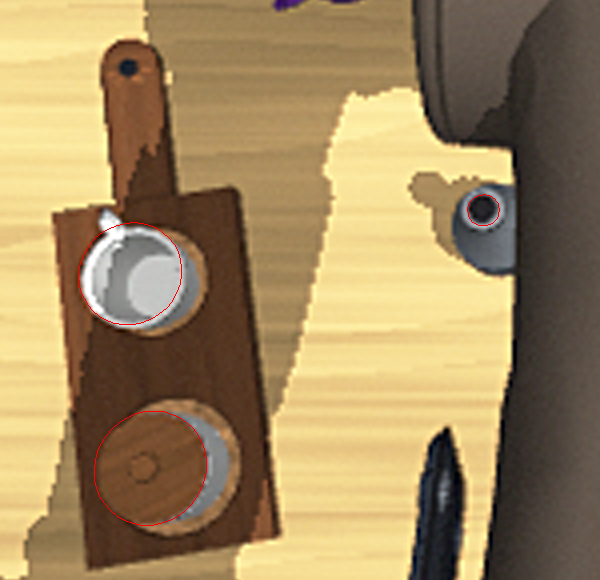

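View pics/s25.png

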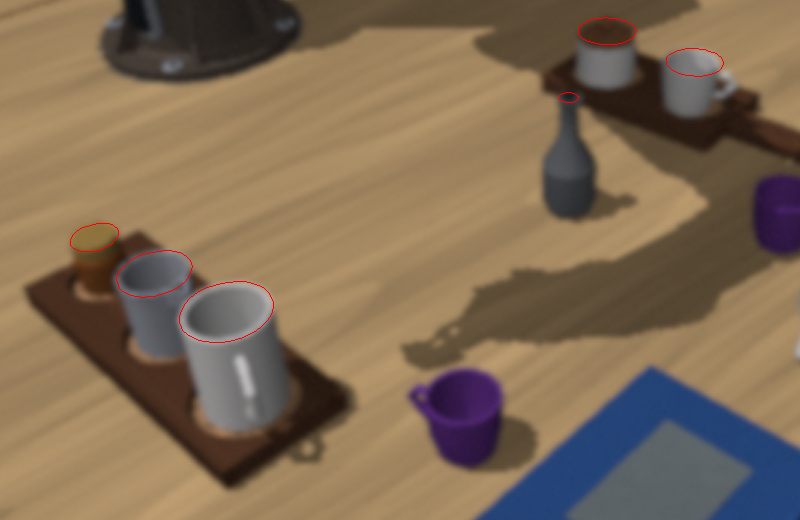

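All rims sit at the heights expected for recess-floor seating, to within a few mm, and the vase is unmoved. The arm is clear, so I'm handing in.

```bash
python3 -c "
from rig import robot
print(robot.close_job())"
```

```text
the job is handed in; nothing more can be done
None
```

Both boards are laid and the job was handed in at about 31 s. I placed the pieces in the order asked: mug, milk jug and honey jar on the long board, then the espresso cup (next to the handle) and sugar pot on the paddle board.

**Last checks:**
- **Position:** in the final top and scene pictures, all five pieces stand upright. Their rims and lids line up with circles drawn at the height they should have on the recess floors. The cup looked about 2–3 mm off centre, inside its 12 mm of play. The long board's pieces were checked this way only in the scene view, because the arm covered that board in the last top picture.
- **Vase and look-alikes:** the vase is where it stood, and the arm never worked near the blue or purple cups.
- **Forces:** the highest reading while setting down was 18 N upwards, for the honey jar, and 15 N for the jug and the cup. The arm was touching nothing at the end.

**One disagreement:** the gripper read 40 mm on the honey jar, whose body is 42 mm, and 60.7 mm on the 62 mm sugar pot. Pictures showed the jar held level, and both pieces touched down within about 1 mm of the expected height.

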